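# Pack the night-feed caddy and hold it up level

## Task

Get the night feed ready to carry: stand the glass bottle and the formula dispenser upright in the carry caddy, each in the round well that it fits, right down on the caddy's floor and set down, not dropped. Then take the caddy by its handle, lift it straight up about 10 cm off the cork mat, and finish while still holding it there by the handle, level and still, for me to take over. Don't push the other things on the dresser about.

Things in the scene. Friction and masses are not known exactly. Their poses are not given: they have to be found in the camera images.
- bottle (a point): Small glass feeding bottle with a light-blue twist cap, upright and loose on the cork mat; round, 130 mm tall, 0.12 to 0.24 kg. Body 54 mm across up to 74 mm above its underside, then narrower; the cap is an upright cylinder 44 mm across from 88 mm to the top (grip it there). This point is on its axis 65 mm above its underside; z is its axis, up.
- dispenser (a point): Formula dispenser, three locked round tiers (mint, cream, pink), white lid and pouring cap, upright and loose on the cork mat; round, 128 mm tall, 0.12 to 0.24 kg. 66 mm across up to 90 mm above its underside; the cap is an upright cylinder 44 mm across from 96 mm to the top (grip it there). This point is on its axis 64 mm above its underside; z is its axis, up.
- caddy: Carry caddy, sage green, loose on the mat, 0.4 kg empty: 256 mm long (x, from narrow to wide well), 104 mm wide (y), 186 mm tall. Floor 8 mm thick, bored deck 46 to 58 mm up; two uprights at y = +-46 mm (12 mm thick, 34 mm wide in x) carry the grip bar across its middle. Hangs nearly balanced from the bar when loaded. Origin: centre of its underside; z up.
- handle (a point): Middle of the caddy's wooden grip bar, 172 mm above the caddy's underside. Axes as the caddy's: y runs along the bar. The bar is 20 mm wide (x) and 24 mm high, with 80 mm free length (y) between the uprights, whose tops are 14 mm above this point.
- narrow_well (a point): Centre of the mouth of the caddy's narrow well: a bore of 59 mm through the deck, on the deck's top face, 58 mm above the caddy's underside and 50 mm above the floor that things in it stand on; 76 mm along -x from the handle. Axes as the caddy's.
- wide_well (a point): Centre of the mouth of the caddy's wide well: a bore of 71 mm, otherwise the same, 76 mm along +x from the handle.
- mat: Fixed cork mat, 360 mm (x) by 920 mm (y), its top 4 mm above the dresser top; origin at the centre of its underside.
- teether: Bystander: beige silicone teether ring lying flat on the mat, about 86 mm across and 18 mm high, 0.04 kg; origin at the centre of its underside.
- monitor: Bystander: white baby monitor camera standing on the dresser, round head on a foot 72 mm across, 104 mm tall; origin at the centre of its underside.
- cream: Bystander: cream jar with a yellow lid, on the mat, 56 mm across, 55 mm tall; origin at the centre of its underside.
- brush: Bystander: wooden baby hair brush lying flat, 165 mm long (x), 42 mm wide, 24 mm high; origin at its underside.
Not all that is in view belongs to the job. Leave any black look-alike of the part that bears dispenser alone.

How it is judged (in metres and radians):
On the way, in this order (a step that is already met when the one before it is completed fails the run):
1. bottle down in the narrow well and dispenser down in the wide well, both let go, the caddy still standing on the mat (horizontal distance between bottle and narrow_well below 0.01 m and z of bottle in the frame of narrow_well between 0.011 and 0.02 m and horizontal distance between dispenser and wide_well below 0.01 m and z of dispenser in the frame of wide_well between 0.01 and 0.019 m and contact force between the fingers and bottle_body below 0.05 N and contact force between the fingers and dispenser_body below 0.05 N and height (world z) of handle below 0.186 m), for 0.2 s.
2. the loaded caddy lifted clear of the mat, held by its handle and level (horizontal distance between bottle and narrow_well below 0.01 m and z of bottle in the frame of narrow_well between 0.011 and 0.02 m and horizontal distance between dispenser and wide_well below 0.01 m and z of dispenser in the frame of wide_well between 0.01 and 0.019 m and height (world z) of handle above 0.236 m and angle between handle's own z axis and vertical below 0.1 rad and contact force between the fingers and caddy above 2 N), for 0.3 s.
At the end, for the whole second after the job is handed in: Caddy held by the handle alone, 60 to 160 mm up and less than 190 mm from where it stood, within 0.1 rad of level, under 20 mm/s and 0.1 rad/s; bottle in the narrow and dispenser in the wide well, on the floor, within 10 mm of the axis, not touched by the fingers; for the last second (all of step 2 and height (world z) of handle below 0.336 m and contact force between the fingers and bottle_body below 0.05 N and contact force between the fingers and dispenser_body below 0.05 N and contact force between caddy and mat below 0.05 N and contact force between caddy and monitor below 0.05 N and contact force between caddy and cream below 0.05 N and distance of handle from where it was at the start of the episode below 0.19 m and linear speed of caddy below 0.02 m/s and angular speed of caddy below 0.1 rad/s); the arm keeps its last pose, push and grip.
It fails at once if the bottle is let fall (more than about 15 mm) (contact force between bottle_body and anything else below 0.02 N and linear speed of bottle_body above 0.55 m/s).
It fails at once if the dispenser is let fall (more than about 15 mm) (contact force between dispenser_body and anything else below 0.02 N and linear speed of dispenser_body above 0.55 m/s).
It fails at once if the bottle or the dispenser is tipped over (angle between any of bottle, dispenser's own z axis and vertical above 0.7 rad).
It fails at once if the caddy is tipped (angle between handle's own z axis and vertical above 0.35 rad).
It fails at once if another thing on the dresser is pushed more than 30 mm (distance of any of teether, monitor, cream, brush from where it was at the start of the episode above 0.03 m).
It also fails if it takes over 70 s, if anything falls off the work surface, if the arm or the gripper's body presses on something with over 40 N, if the wrist force passes 120 N, or if a joint passes its speed limit or range.

## Robot

A 6-joint arm with a two-finger parallel gripper is mounted at the origin on the work surface. World frame = base frame: x ahead of the robot, y to its left, z up, the work surface at z = 0. Lengths are in mm, angles in degrees, forces in N, time in s.
With the tool pointing down it reaches from about 350 to 850 mm from the base axis. Payload 8.1 kg.
Tool frame: the origin (TCP) lies between the finger pads; the fingertips stand 8 mm ahead of it and the grasp point (between the pads) lies 11 mm behind it (r.tip_extent is the distance from the TCP to the fingertips, in mm); z points along the fingers, y is the direction in which the jaws open and shut (so a half turn about z gives the same grasp; the last joint's range is limited). The gripper opens to 85 mm and grips with 20 to 120 N. Pads are 22 mm wide; open, the fingers measure 114 mm over their backs; the gripper's body (76 mm by 85 mm) begins 54 mm behind the grasp point. The pads swing forward as they close: fully open they stand 13 mm farther back than shut.
Start: joints at [-78.404, 7.471, 85.268, -0, 87.261, -4.893], TCP at [170.326, -575.321, 239.292] pointing down, gripper open.
Joint ranges: [-169.43, 169.43], [-51.17, 129.36], [1.28, 143.12], [-76.62, 256.62], [0, 156.53], [-152.29, 152.29]. Speed limits (degrees/s): [136.94, 136.94, 159.86, 180, 180, 180].

## Interface

Orientations are given as [roll, pitch, yaw] about the fixed x, y, z axes, in that order (R = Rz(yaw) Ry(pitch) Rx(roll)).
In Python, from bench import sensors, viewer, hand_in, r gives the robot as it stands. The module is installed in compiled form; this text tells all that it offers.
- The arm moves only by the tool move_arm, never from a script. Its argument "rows" is a list that holds one entry, the list of rows, each a list of 6 numbers: the shift along the tool's x, y, z in m, then the turn, a rotation vector about the tool's x, y, z in degrees. In form: [[[tx, ty, tz, rx, ry, rz], ...]]. A call has 1 to 20 rows; each row is the pose to reach, as a shift and turn from the pose commanded when the call began, along the tool's axes at that moment; what a row does not reach only later rows make up. A row lasts 1/10 s, in which the tool goes at most 50 mm and 8.59 degrees, less where a joint would pass 70% of its speed; a pose out of reach is approached as far as the arm can. A call with a gripper value outside its range is refused whole. "grip" is the opening, from 0 (shut) to 1 (fully open), set as the call begins (left out, the last holds). The fingers move at their own pace and stop on an object; "newtons" is the grip in N (left out, the last holds). Time passes only in rows, so rows that repeat a pose let the fingers close. It gives the time, the measured TCP pose, the force and the opening at its end, in the units of the state.
- sensors.sense(): the state, without advancing time (a new reading comes with each control period).
- viewer.snapshot(name): name is "scene" or "top" or "wrist"; returns a dict with "color" (480x640x3 uint8, red, green, blue), "camera_matrix" (3x3 intrinsics, pixels), "k1" (the pictures are not rectified: a ray, as slopes to the right and down, at radius r is drawn at 1 + k1 r^2 times it, then the intrinsics apply), "R" (3x3) and "t" (3): a world point X has camera coordinates R X + t. Camera axes: x right, y down, z forward; pixel columns grow to the right and rows downward; lengths in mm; the calibration is good to about 2 mm. A picture is of the moment at which its call begins. There is no depth.
- hand_in(): hands the job in, once; it reports no verdict.
The state is a dict: "time": time; "joint_pos": joint angles; "qd": joint speeds; "joint_efforts": joint torques, N m; "tool_pos": TCP position; "tcp_rot": TCP orientation; "ft_force": force on the tool from outside, world axes, zero at the start; "wrist_torque": the same for the moment, N m; "finger_gap": finger opening in mm.
Only numpy, scipy, OpenCV 4.12 (cv2) and the standard library are available. Lean on these libraries where they do the work, as an engineer would, in place of code of your own. Each camera call takes 0.05 s, during which the arm holds its last target.

## Working session

There is one attempt and no reset: what is moved stays moved. The work goes in short steps, Python scripts to look and compute and a tool call to move; the robot and the scene stay as the last step left them, time stands still between calls to the robot, and variables do not carry over. Pictures are saved under pics/ and viewed, and the job is handed in when it is done.

Besides the shell and the picture viewer there is one more tool, called after "Call:" by a JSON object that holds its "method" and its "body", one argument or row to a line. move_arm: Moves the arm, as the interface text tells. Its arguments: {"type":"object","properties":{"rows":{"type":"array","items":{"type":"array","items":{"type":"array","items":{"type":"number"}}}},"grip":{"type":"number"},"newtons":{"type":"number"}},"required":["rows"]}

```bash
mkdir -p pics
cat > h.py <<'E'
import numpy as np, cv2
from bench import sensors, viewer, hand_in, r
def snap(n,f=None):
    s=viewer.snapshot(n)
    if f: cv2.imwrite('pics/'+f,cv2.cvtColor(s['color'],cv2.COLOR_RGB2BGR))
    return s
def proj(s,X):
    X=np.atleast_2d(np.array(X,float)); c=X@np.array(s['R']).T+np.array(s['t']).ravel()
    a=c[:,:2]/c[:,2:]; r2=(a**2).sum(1,keepdims=True); a=a*(1+s['k1']*r2)
    K=np.array(s['camera_matrix']); return np.c_[K[0,0]*a[:,0]+K[0,2],K[1,1]*a[:,1]+K[1,2]]
def ray(s,uv):
    K=np.array(s['camera_matrix']);d=np.array([(uv[0]-K[0,2])/K[0,0],(uv[1]-K[1,2])/K[1,1]])
    a=d.copy()
    for _ in range(30): a=d/(1+s['k1']*(a@a))
    R=np.array(s['R']);t=np.array(s['t']).ravel()
    return -R.T@t, R.T@np.array([a[0],a[1],1])
def onz(s,uv,z):
    o,d=ray(s,uv); return o+d*(z-o[2])/d[2]
E
python3 - <<'E'
from h import *
for n in ['scene','top','wrist']:
    s=snap(n,n+'0.png'); print(n,s['camera_matrix'],s['k1'],(-np.array(s['R']).T@np.array(s['t']).ravel()).round(1),np.array(s['R']).round(3).tolist())
print(sensors.sense())
E
```

```text
scene [[575.43822322   0.         333.58673581]
 [  0.         575.43822322 244.03608704]
 [  0.           0.           1.        ]] -0.005194379751790258 [1587.6  801.6 1107.8] [[-0.534, 0.846, -0.008], [0.528, 0.326, -0.784], [-0.66, -0.422, -0.621]]
top [[453.8250929    0.         326.5321414 ]
 [  0.         453.8250929  241.10015569]
 [  0.           0.           1.        ]] -0.020489083380413584 [ 444.8  137.5 1165.3] [[-0.018, -1.0, 0.01], [-0.998, 0.017, -0.053], [0.053, -0.011, -0.999]]
wrist [[336.01402952   0.         317.54643583]
 [  0.         336.01402952 235.96630465]
 [  0.           0.           1.        ]] -0.02233823780935158 [ 244.6 -553.6  374.7] [[0.283, -0.959, -0.0], [-0.915, -0.27, 0.302], [-0.289, -0.085, -0.953]]
{'time': 0.15, 'joint_pos': array([-7.84024824e+01,  7.50559341e+00,  8.53147304e+01, -1.74745860e-03,
        8.72608575e+01, -4.89211766e+00]), 'qd': array([ 0.04012999, -0.04928157, -0.18633115,  0.06163814,  0.02321816,
        0.04183052]), 'joint_efforts': array([ 4.77242429e-04, -5.70066190e+01, -5.01156414e+01, -1.66869231e-04,
        9.62899416e-03, -2.18417092e-06]), 'tool_pos': array([ 170.24387726, -574.91862304,  238.48303765]), 'tcp_rot': array([-1.79918966e+02, -5.18414124e-03,  1.64897163e+01]), 'ft_force': array([-0.4855479 ,  0.90183029,  0.50665249]), 'wrist_torque': array([-0.01893785, -0.0199907 ,  0.02952988]), 'finger_gap': 85.60843118014353}
```

View pics/scene0.png

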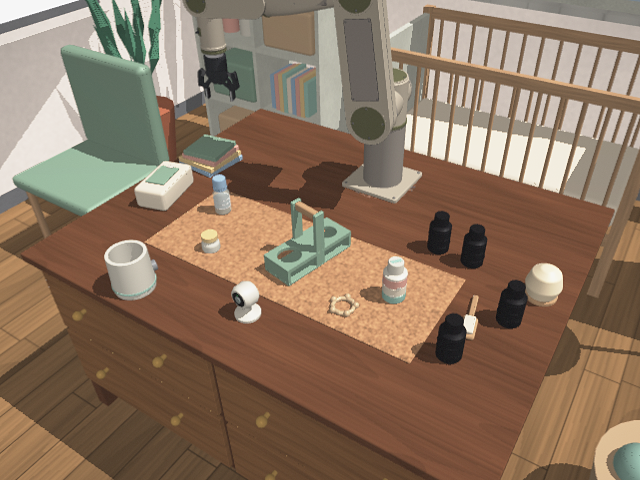

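View pics/top0.png

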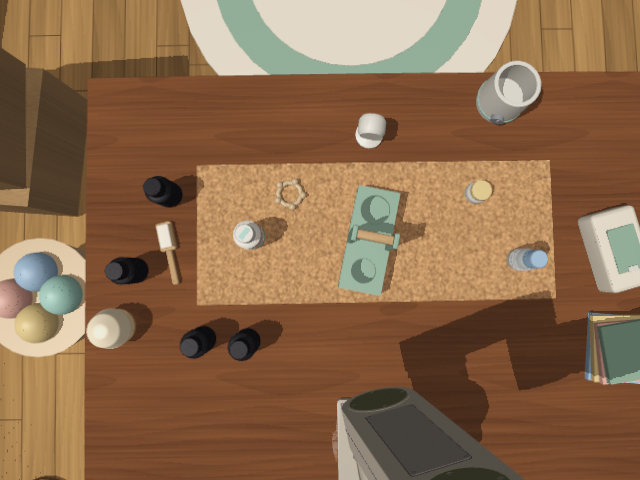

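View pics/wrist0.png

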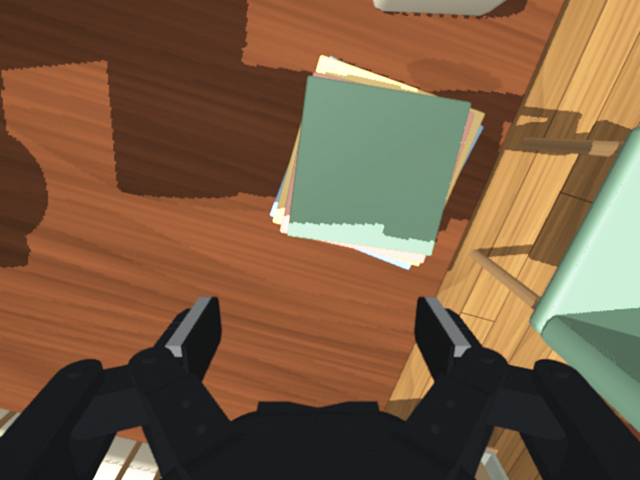

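The scene picture shows the bottle (light-blue cap) at about (221,195) and the dispenser at (395,282). In the top picture they are at (536,259) and (248,235).

Candidates in the top picture:
- **Bottle:** blue cap (536,259). The cream jar (480,190), the mug (508,93) and the blue ball (36,272) don't match.
- **Dispenser:** tiered, white-lidded one (248,235). The black look-alikes at (162,191), (125,270), (197,341) and (243,344), and the white monitor at (370,130), stay where they are.

Next is a close crop of each, including the wells.

Run:
```python
from h import *
t=cv2.imread('pics/top0.png'); s=cv2.imread('pics/scene0.png')
def c(i,x,y,w,h,W,H): return cv2.resize(i[y:y+h,x:x+w],(W,H),interpolation=cv2.INTER_CUBIC)
a=c(t,325,175,100,130,400,520); b=c(t,215,205,70,65,260,260) ; d=c(t,490,230,70,65,260,260)
e=c(s,360,240,70,75,140,260)
p=np.zeros((520,800,3),np.uint8); p[:,:400]=a; p[:260,400:660]=b; p[260:,400:660]=d; p[:260,660:]=e; p[260:,660:]=c(s,195,160,55,70,140,260)
cv2.imwrite('pics/crop1.png',p)
```

```text
(no output)
```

View pics/crop1.png

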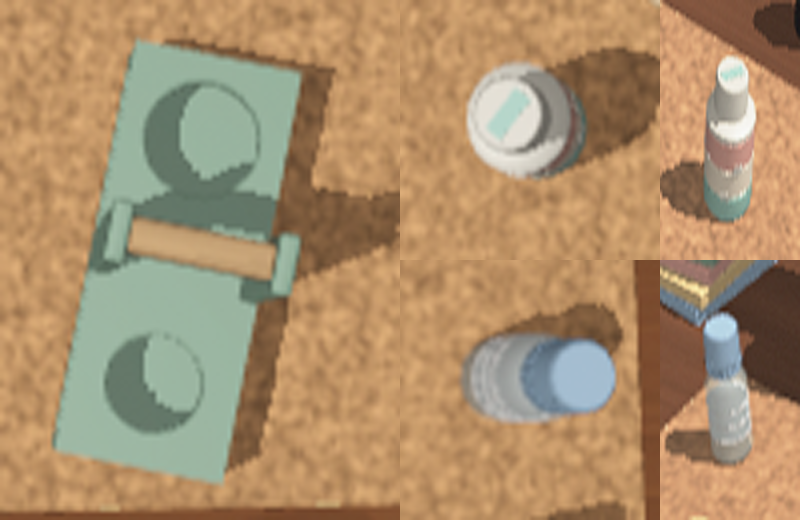

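The top is clear. The wide well is the larger bore, at (377,208) on the far side, and the narrow well is at (364,270). The tiered white-lidded thing at (248,235) is the dispenser, with mint, cream and pink visible from the side. The blue-capped glass bottle is at (536,259). Next I measure them.

```bash
cat > m.py <<'E'
from h import *
t=snap('top'); s=snap('scene')
H=cv2.cvtColor(t['color'],cv2.COLOR_RGB2HSV); Hs=cv2.cvtColor(s['color'],cv2.COLOR_RGB2HSV)
def blob(m,roi):
    x0,y0,x1,y1=roi; mm=np.zeros_like(m); mm[y0:y1,x0:x1]=m[y0:y1,x0:x1]
    c,_=cv2.findContours(mm,cv2.RETR_EXTERNAL,cv2.CHAIN_APPROX_NONE); return max(c,key=cv2.contourArea)
# bottle cap top, top view: brightest blue
for nm,roi in [('bot',(500,240,560,280)),('disp',(228,215,275,255))]:
    x0,y0,x1,y1=roi
    print(nm); 
# deck
m=cv2.inRange(H,(60,35,60),(95,150,255)); c=blob(m,(325,175,425,305)); print('deck rect',cv2.minAreaRect(c))
ap=cv2.approxPolyDP(cv2.convexHull(c),6,True)[:,0]; print(ap.tolist(),[onz(t,p,62).round(1).tolist() for p in ap])
E
python3 m.py
python3 - <<'E'
from h import *
t=cv2.imread('pics/top0.png'); s=cv2.imread('pics/scene0.png')
H=cv2.cvtColor(t,cv2.COLOR_BGR2HSV)
print(H[259,505:555:2].tolist()); print(H[235,230:270:2].tolist())
E
```

```text
bot
disp
deck rect ((372.576904296875, 240.61538696289062), (50.4018440246582, 102.96096801757812), 11.309932708740234)
[[359, 186], [399, 194], [399, 237], [379, 294], [338, 285]] [[637.4, 43.0, 62.0], [616.1, -54.8, 62.0], [510.4, -52.0, 62.0], [372.8, 0.2, 62.0], [396.4, 99.2, 62.0]]
[[15, 121, 179], [17, 37, 139], [20, 13, 175], [30, 3, 167], [45, 3, 167], [45, 3, 163], [60, 3, 155], [68, 6, 164], [83, 6, 172], [103, 62, 139], [103, 63, 150], [103, 62, 149], [103, 63, 153], [103, 55, 199], [103, 53, 208], [103, 53, 208], [103, 54, 208], [103, 54, 208], [103, 54, 208], [103, 53, 208], [103, 53, 208], [104, 49, 201], [15, 120, 196], [15, 125, 182], [15, 122, 194]]
[[15, 120, 202], [15, 120, 197], [22, 18, 217], [21, 16, 227], [33, 11, 223], [79, 37, 214], [80, 38, 214], [79, 38, 215], [33, 11, 222], [21, 16, 228], [19, 16, 228], [19, 19, 189], [21, 25, 103], [21, 23, 147], [21, 23, 144], [18, 25, 132], [10, 64, 115], [75, 42, 97], [14, 131, 119], [15, 131, 125]]
```

```bash
cat > m2.py <<'E'
from h import *
t=snap('top'); s=snap('scene')
H=cv2.cvtColor(t['color'],cv2.COLOR_RGB2HSV); Hs=cv2.cvtColor(s['color'],cv2.COLOR_RGB2HSV)
def blob(m,roi):
    x0,y0,x1,y1=roi; mm=np.zeros_like(m); mm[y0:y1,x0:x1]=m[y0:y1,x0:x1]
    c,_=cv2.findContours(mm,cv2.RETR_EXTERNAL,cv2.CHAIN_APPROX_NONE); return max(c,key=cv2.contourArea)
c=blob(cv2.inRange(H,(98,40,185),(110,90,255)),(500,240,560,280)); e=cv2.fitEllipse(c); print('bot top',e,onz(t,e[0],134))
c=blob(cv2.inRange(Hs,(98,25,205),(112,140,255)),(200,165,240,220)); e2=cv2.fitEllipse(c); print('bot scene',e2,onz(s,e2[0],134))
print(Hs[180,205:240:2].tolist())
# dispenser, circle body below lid
print('disp top',onz(t,(243.8,233.3),132))
# dispenser body bottom silhouette & cap label in scene
print('disp scene',onz(s,(360+733/2-330+0,0),132)) if 0 else None
x,y=360+(733-660)/2.0, 240+71/260*75; print('disp scene',x,y,onz(s,(x,y),132))
for nm,px in [('wide',(325+201/4,175+139/4)),('narrow',(325+154/4,175+382/4))]: print(nm,onz(t,px,62))
for z,p in [(190,(325+195/4,175+250/4))]: print('handle',onz(t,p,188))
E
python3 m2.py
```

```text
bot top ((538.8766479492188, 258.6288146972656), (15.39847469329834, 15.87720012664795), 87.14041137695312) [ 450.95157719 -360.20255919  134.        ]
bot scene ((218.67799377441406, 177.92361450195312), (5.860411167144775, 11.164032936096191), 88.59644317626953) [ 457.78982509 -354.63481635  134.        ]
[[10, 131, 128], [10, 131, 130], [10, 134, 133], [10, 128, 129], [104, 60, 170], [103, 55, 222], [102, 52, 227], [101, 50, 228], [100, 49, 230], [104, 58, 208], [104, 47, 172], [10, 140, 131], [10, 133, 134], [10, 132, 108], [10, 119, 75], [10, 119, 75], [11, 119, 73], [11, 119, 73]]
disp top [520.68527116 314.13231494 132.        ]
disp scene 396.5 260.4807692307692 [522.2075953  316.19681569 132.        ]
wide [578.14041173   4.49722506  62.        ]
narrow [430.32249526  36.55450106  62.        ]
handle [502.71041244  24.35401296 188.        ]
```

```bash
cat > plan.py <<'E'
# usage: plan.py x y z yaw  -> shift/turn in tool axes from the believed commanded pose;  plan.py set x y z yaw
import sys,json,os,numpy as np
f='cmd.json'; c=json.load(open(f)) if os.path.exists(f) else [170.326,-575.321,239.292,16.489]
def R(y): y=np.radians(y); return np.array([[np.cos(y),np.sin(y),0],[np.sin(y),-np.cos(y),0],[0,0,-1]])
a=sys.argv[1:]
if a[0]=='did': # tx ty tz(m) rz
    v=[float(q) for q in a[1:]]; p=np.array(c[:3])+R(c[3])@(np.array(v[:3])*1000); c=list(p)+[c[3]-v[3]]; json.dump(c,open(f,'w')); print('cmd now',np.round(c,2))
else:
    v=[float(q) for q in a]; d=R(c[3]).T@(np.array(v[:3])-c[:3])/1000; print('shift',d.round(4),'rz',round(c[3]-v[3],2),'rows>=',np.linalg.norm(d)/.05,abs(c[3]-v[3])/8.59)
E
python3 plan.py 400 -340 290 -12.3
```

```text
shift [ 0.287  -0.1605 -0.0507] rz 28.79 rows>= 6.654244377267789 3.351455180442375
```

Call:
{"method": "move_arm", "body": {
  "rows": [
    [[0.036,-0.02,-0.0064,0,0,3.6],[0.072,-0.04,-0.0127,0,0,7.2],[0.108,-0.06,-0.019,0,0,10.8],[0.144,-0.08,-0.0254,0,0,14.4],[0.18,-0.1,-0.0318,0,0,18],[0.216,-0.12,-0.038,0,0,21.6],[0.252,-0.14,-0.0445,0,0,25.2],[0.287,-0.16,-0.0507,0,0,28.8],[0.287,-0.16,-0.0507,0,0,28.8],[0.287,-0.16,-0.0507,0,0,28.8]]
  ],
  "grip": 1
}}

```text
time: 1.35
tool_pos: [400.6, -339.9, 290.2]
tcp_rot: [180.0, -0.0, -12.1]
ft_force: [0.8, 0.8, 0.3]
finger_gap: 84.8
```

```bash
python3 plan.py did 0.287 -0.160 -0.0507 28.8
python3 - <<'E'
from h import *
s=snap('wrist','w1.png'); print(proj(s,[[451,-360,134],[455,-357,134]]),sensors.sense()['tool_pos'],sensors.sense()['tcp_rot'])
E
```

```text
cmd now [ 400.11 -340.44  289.99  -12.31]
[[327.13323102 159.79602414]
 [322.72195209 155.8682633 ]] [ 399.96002522 -340.54096084  289.89195524] [ 1.79977418e+02  1.70319721e-02 -1.22204052e+01]
```

View pics/w1.png

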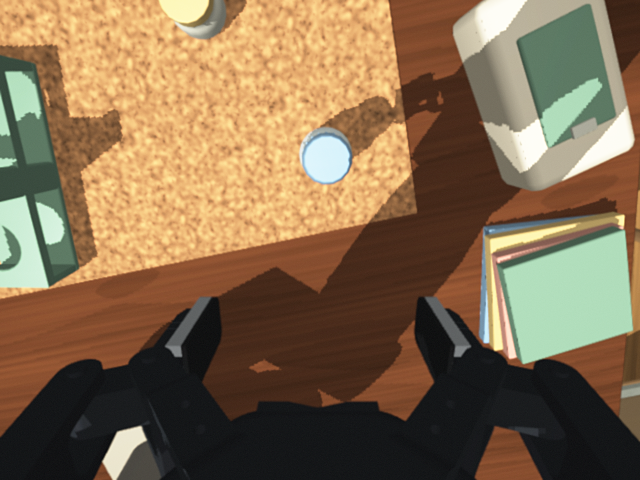

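The wrist picture shows the light-blue cap at (327,159), agreeing with the top-view estimate. The cream jar is at (185,10), and the books and radio are on the right.

```bash
python3 - <<'E'
from h import *
s=snap('wrist'); H=cv2.cvtColor(s['color'],cv2.COLOR_RGB2HSV)
print(H[158,295:358:3].tolist())
m=np.zeros(H.shape[:2],np.uint8); m[120:200,290:365]=cv2.inRange(H,(95,40,225),(112,140,255))[120:200,290:365]
c,_=cv2.findContours(m,cv2.RETR_EXTERNAL,cv2.CHAIN_APPROX_NONE); c=max(c,key=cv2.contourArea); e=cv2.fitEllipse(c); print(e,onz(s,e[0],134))
E
python3 plan.py 451 -360 250 -12.3;python3 plan.py 451 -360 102 -12.3
```

```text
[[17, 126, 241], [15, 95, 220], [101, 51, 211], [97, 36, 252], [97, 29, 252], [97, 30, 252], [97, 29, 252], [97, 32, 252], [98, 31, 252], [97, 31, 251], [97, 34, 251], [97, 34, 251], [97, 33, 251], [97, 34, 251], [97, 36, 251], [97, 35, 251], [97, 35, 251], [96, 33, 252], [103, 91, 154], [14, 137, 221], [18, 119, 246]]
((325.2178039550781, 158.43087768554688), (44.87370681762695, 45.8587760925293), 25.42209815979004) [ 451.68137722 -359.28761101  134.        ]
shift [0.0539 0.0083 0.04  ] rz -0.01 rows>= 1.35228616133862 0.0012805587892897826
shift [0.0539 0.0083 0.188 ] rz -0.01 rows>= 3.9147580592097824 0.0012805587892897826
```

Run:
```python
from h import *
s=snap('wrist'); H=cv2.cvtColor(s['color'],cv2.COLOR_RGB2HSV)
m=np.zeros(H.shape[:2],np.uint8); m[120:200,290:365]=cv2.inRange(H,(92,20,235),(112,140,255))[120:200,290:365]
c,_=cv2.findContours(m,cv2.RETR_EXTERNAL,cv2.CHAIN_APPROX_NONE); c=max(c,key=cv2.contourArea); e=cv2.fitEllipse(cv2.convexHull(c)); print(e,onz(s,e[0],134))
```

```text
((324.5977783203125, 157.7403106689453), (45.29596710205078, 46.43399429321289), 27.970962524414062) [ 451.89071134 -359.29611759  134.        ]
```

```bash
python3 plan.py 452 -359.4 104 -12.31
```

```text
shift [0.0547 0.0075 0.186 ] rz -0.0 rows>= 3.8804653690795092 0.00011641443538992384
```

Call:
{"method": "move_arm", "body": {
  "rows": [
    [[0.027,0.004,0.02,0,0,0],[0.0547,0.0075,0.04,0,0,0],[0.0547,0.0075,0.065,0,0,0],[0.0547,0.0075,0.09,0,0,0],[0.0547,0.0075,0.115,0,0,0],[0.0547,0.0075,0.14,0,0,0],[0.0547,0.0075,0.16,0,0,0],[0.0547,0.0075,0.175,0,0,0],[0.0547,0.0075,0.186,0,0,0],[0.0547,0.0075,0.186,0,0,0],[0.0547,0.0075,0.186,0,0,0]]
  ]
}}

```text
time: 2.6
tool_pos: [452.1, -359.9, 104.6]
tcp_rot: [180.0, -0.0, -12.3]
ft_force: [0.3, 1.1, 0.5]
finger_gap: 85.0
```

```bash
python3 plan.py did 0.0547 0.0075 0.186 0
python3 - <<'E'
from h import *
s=snap('wrist','w2.png'); print(sensors.sense()['tool_pos'],sensors.sense()['tcp_rot'])
E
```

```text
cmd now [ 451.95 -359.43  103.99  -12.31]
[ 452.39973948 -360.1125352   105.14446637] [ 1.79951428e+02 -7.95138113e-02 -1.23239224e+01]
```

View pics/w2.png

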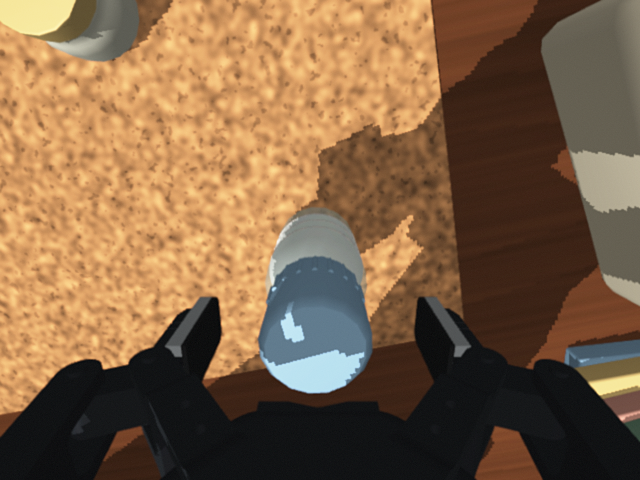

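The cap sits centred between the fingers at about (316,340), with clearance both sides. I close now.

Call:
{"method": "move_arm", "body": {
  "rows": [
    [[0,0,0,0,0,0],[0,0,0,0,0,0],[0,0,0,0,0,0],[0,0,0,0,0,0],[0,0,0,0,0,0],[0,0,0,0,0,0],[0,0,0,0,0,0],[0,0,0,0,0,0],[0,0,0,0,0,0],[0,0,0,0,0,0]]
  ],
  "grip": 0,
  "newtons": 40
}}

```text
time: 3.65
tool_pos: [452.5, -359.7, 104.8]
tcp_rot: [180.0, -0.1, -12.3]
ft_force: [-1.2, 1.7, 5.6]
finger_gap: 42.8
```

Run:
```python
from h import *
s=snap('wrist','w3.png'); print(sensors.sense()['tool_pos'],sensors.sense()['ft_force'])
print(proj(s,[[452,-359.4,134],[452,-359.4,113]]))
```

```text
[ 452.46938655 -359.70594423  104.85805596] [-0.22679094  1.41867627  5.63839519]
[[316.04121332 348.58526377]
 [316.14773801 318.72759598]]
```

View pics/w3.png

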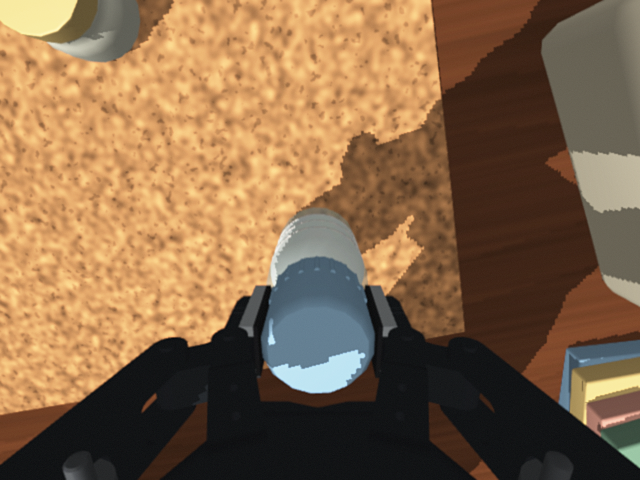

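```bash
cat > capoff.py <<'E'
from h import *
def circ(s,c,rad,z):
    a=np.linspace(0,2*np.pi,181); return proj(s,np.c_[c[0]+rad*np.cos(a),c[1]+rad*np.sin(a),0*a+z])
E
python3 - <<'E'
from capoff import *
s=snap('wrist'); u=np.array([np.cos(np.radians(-12.3)),np.sin(np.radians(-12.3))]);p=sensors.sense()['tool_pos'][:2]
for d in (-4,-2,0,2,4):
    q=circ(s,p+u*d,22,134); print(d,q.min(0).round(1),q.max(0).round(1))
H=cv2.cvtColor(s['color'],cv2.COLOR_RGB2HSV)
m=cv2.inRange(H,(95,25,60),(115,140,255)); 
for x in (300,310,319,330,340): 
    col=np.where(m[250:420,x])[0]+250; print(x,col.min(),col.max())
E
```

```text
-4 [258.2 304.6] [374.6 402.7]
-2 [257.9 299.6] [374.9 398.7]
0 [257.6 294.5] [375.2 394.6]
2 [257.3 289.4] [375.5 390.5]
4 [257.  284.2] [375.7 386.4]
300 260 390
310 257 393
319 257 393
330 258 392
340 262 388
```

Gripped (opening 42.8 mm), with the axis within about 0.5 mm of the tool axis. Now I lift and carry it to a viewing pose in front of the caddy.

```bash
python3 plan.py 452 -359.4 230 -12.31; python3 plan.py 370 48 290 -12.31
```

```text
shift [ 0.    -0.    -0.126] rz -0.0 rows>= 2.520160257662572 0.00011641443538992384
shift [-0.1669 -0.3806 -0.186 ] rz -0.0 rows>= 9.106397312137288 0.00011641443538992384
```

Call:
{"method": "move_arm", "body": {
  "rows": [
    [[0,0,-0.005,0,0,0],[0,0,-0.02,0,0,0],[0,0,-0.045,0,0,0],[0,0,-0.075,0,0,0],[0,0,-0.105,0,0,0],[-0.006,-0.015,-0.126,0,0,0],[-0.022,-0.05,-0.136,0,0,0],[-0.039,-0.09,-0.146,0,0,0],[-0.057,-0.13,-0.156,0,0,0],[-0.074,-0.17,-0.166,0,0,0],[-0.092,-0.21,-0.176,0,0,0],[-0.11,-0.25,-0.186,0,0,0],[-0.127,-0.29,-0.186,0,0,0],[-0.145,-0.33,-0.186,0,0,0],[-0.158,-0.36,-0.186,0,0,0],[-0.165,-0.376,-0.186,0,0,0],[-0.167,-0.38,-0.186,0,0,0],[-0.167,-0.38,-0.186,0,0,0],[-0.167,-0.38,-0.186,0,0,0]]
  ]
}}

```text
time: 5.65
tool_pos: [369.9, 46.7, 290.3]
tcp_rot: [180.0, -0.0, -12.3]
ft_force: [0.5, -0.0, -2.5]
finger_gap: 42.6
```

```bash
python3 plan.py did -0.167 -0.380 -0.186 0
python3 - <<'E'
from h import *
s=snap('wrist','w4.png'); snap('top','t4.png'); print(sensors.sense()['tool_pos'],sensors.sense()['tcp_rot'],sensors.sense()['ft_force'],sensors.sense()['finger_gap'])
E
```

```text
cmd now [369.82  47.44 289.99 -12.31]
[369.96745157  46.53125299 290.02397979] [ 1.79980033e+02  7.23540088e-03 -1.23938542e+01] [ 0.18224315  0.20017421 -1.91892858] 42.882002066281785
```

View pics/w4.png

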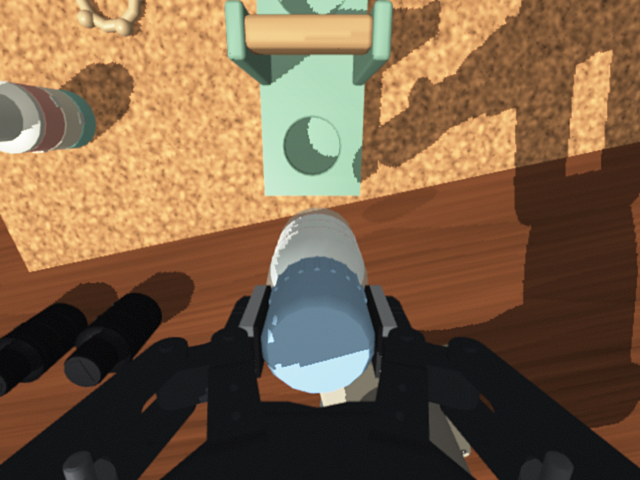

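View pics/t4.png

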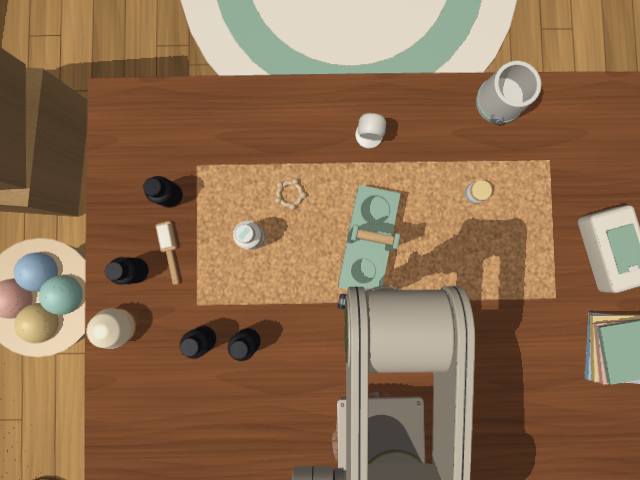

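Run:
```python
from h import *
i=cv2.imread('pics/w4.png'); cv2.imwrite('pics/c4.png',cv2.resize(i[90:205,250:380],(780,690)[:2],interpolation=cv2.INTER_NEAREST)[:600])
H=cv2.cvtColor(i,cv2.COLOR_BGR2HSV)
print(H[146,278:348:3].tolist());print(H[112:182:3,313].tolist())
```

```text
[[68, 43, 229], [68, 46, 231], [68, 63, 102], [68, 60, 120], [68, 63, 121], [67, 62, 119], [68, 59, 121], [68, 62, 120], [68, 63, 121], [68, 64, 119], [68, 62, 119], [68, 65, 114], [67, 46, 233], [69, 47, 228], [67, 46, 227], [68, 47, 227], [68, 49, 225], [68, 49, 225], [68, 48, 225], [68, 49, 223], [68, 50, 221], [68, 55, 204], [68, 50, 220], [69, 52, 221]]
[[67, 48, 224], [68, 53, 205], [67, 47, 227], [68, 46, 228], [68, 45, 228], [67, 45, 227], [68, 44, 228], [67, 45, 229], [68, 45, 228], [69, 46, 228], [68, 45, 230], [68, 50, 218], [68, 52, 186], [69, 61, 118], [70, 60, 120], [66, 60, 120], [68, 60, 120], [68, 58, 118], [67, 58, 119], [68, 58, 119], [68, 62, 116], [66, 58, 163], [68, 46, 229], [68, 46, 227]]
```

View pics/c4.png

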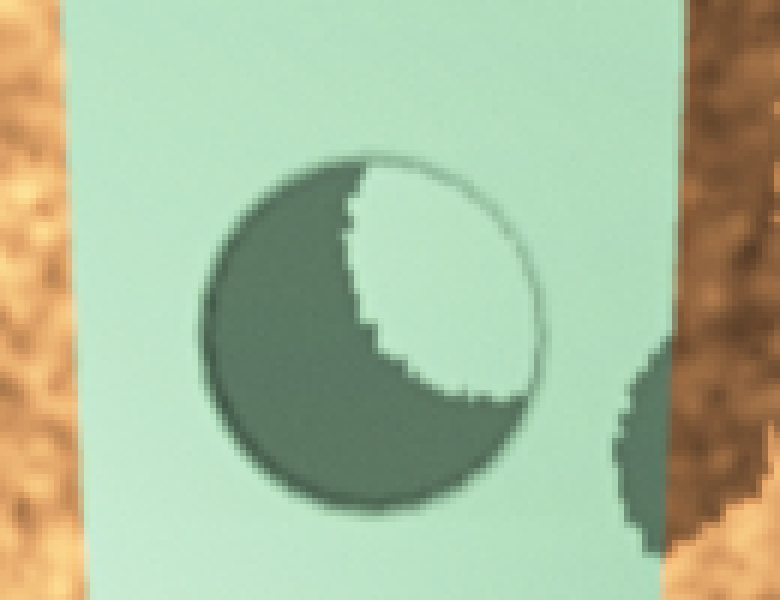

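Run:
```python
from h import *
s=snap('wrist'); H=cv2.cvtColor(s['color'],cv2.COLOR_RGB2HSV)
m=np.zeros(H.shape[:2],np.uint8); m[108:182,276:349]=(H[108:182,276:349,2]<214)*255
c,_=cv2.findContours(m,cv2.RETR_EXTERNAL,cv2.CHAIN_APPROX_NONE); c=max(c,key=cv2.contourArea); e=cv2.fitEllipse(cv2.convexHull(c)); print(e)
w=onz(s,e[0],62); print(w)
# direct hull points to plane, circle fit
P=np.array([onz(s,p,62)[:2] for p in cv2.convexHull(c)[:,0].astype(float)]); cc,rr=cv2.minEnclosingCircle(P.astype(np.float32)); print(cc,rr)
p=sensors.sense()['tool_pos']; 
u=np.array([np.cos(np.radians(-12.35)),np.sin(np.radians(-12.35))]);v=np.array([u[1],-u[0]])
d=w[:2]-p[:2]; print('in tool',d@u,d@v)
# deck edges -> yaw
g=cv2.inRange(H,(60,30,90),(80,80,255))
for rng in [(90,190)]:
    L=[];R=[]
    for y in range(95,190,5):
        row=np.where(g[y,255:375])[0]+255; L.append(onz(s,(row.min()-.5,y),62)[:2])
        R.append(onz(s,(row.max()+.5,y),62)[:2])
    for Q in (L,R[:8]):
        Q=np.array(Q,np.float32); vx,vy,x0,y0=cv2.fitLine(Q,cv2.DIST_HUBER,0,.1,.01).ravel(); print('edge yaw',np.degrees(np.arctan(vy/vx)),'lat offset from well', (np.array([x0,y0])-w[:2])@np.array([-vy,vx])/np.hypot(vx,vy))
# bottle lateral: cap sides
for z in (134+186,):
    for cx in (262,318.5,375): print(cx)
```

```text
((311.48040771484375, 145.4034423828125), (59.14165115356445, 61.3720817565918), 173.8401336669922)
[431.9540261   38.45408272  62.        ]
(431.173583984375, 38.52632522583008) 31.389408111572266
in tool 62.33145045484843 -5.321272454119538
edge yaw -12.532232 lat offset from well 51.1771424031066
edge yaw -13.03726 lat offset from well -51.8665677843131
262
318.5
375
```

Call:
{"method": "move_arm", "body": {
  "rows": [
    [[0.012,-0.0012,0.025,0,0,0],[0.03,-0.003,0.055,0,0,0],[0.046,-0.0046,0.08,0,0,0],[0.058,-0.0058,0.1,0,0,0],[0.0618,-0.0062,0.115,0,0,0],[0.0618,-0.0062,0.122,0,0,0],[0.0618,-0.0062,0.122,0,0,0],[0.0618,-0.0062,0.122,0,0,0]]
  ]
}}

```text
time: 6.6
tool_pos: [431.7, 40.1, 168.7]
tcp_rot: [-180.0, -0.0, -12.3]
ft_force: [-0.4, -0.5, -1.7]
finger_gap: 43.1
```

```bash
python3 plan.py did 0.0618 -0.0062 0.122 0
python3 - <<'E'
from h import *
s=snap('wrist','w5.png'); t=snap('scene','s5.png'); print(sensors.sense()['tool_pos'],sensors.sense()['tcp_rot'],sensors.sense()['ft_force'],sensors.sense()['finger_gap'])
i=cv2.imread('pics/s5.png'); cv2.imwrite('pics/s5c.png',cv2.resize(i[170:290,240:380],(700,600),interpolation=cv2.INTER_CUBIC))
E
```

```text
cmd now [431.52  40.32 167.99 -12.31]
[432.07970365  40.22042922 169.22011863] [-1.79978388e+02 -1.10520925e-01 -1.23201559e+01] [ 0.03308874 -0.15807099 -1.31122991] 42.66984292664658
```

View pics/s5c.png

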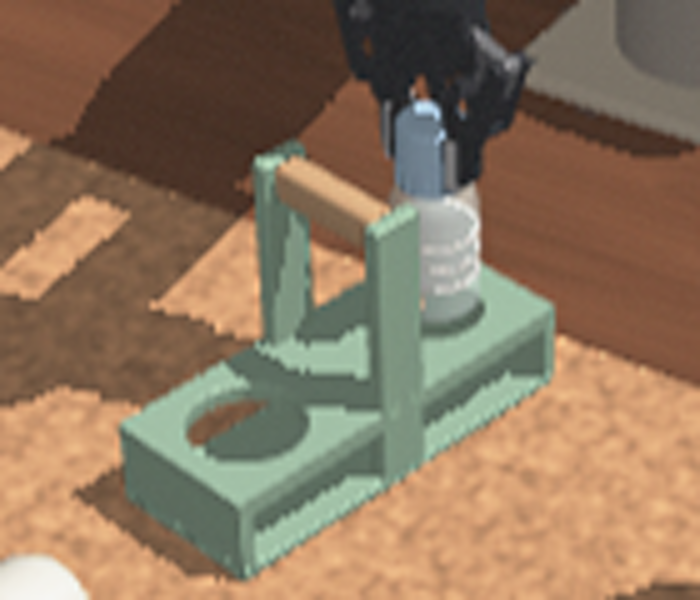

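View pics/w5.png

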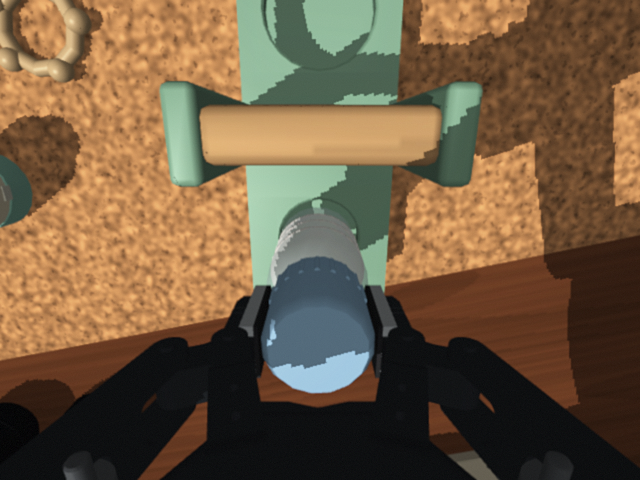

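Run:
```python
from capoff import *
s=snap('wrist'); p=sensors.sense()['tool_pos'][:2]
u=np.array([np.cos(np.radians(-12.32)),np.sin(np.radians(-12.32))]);v=np.array([u[1],-u[0]])
for d in (0,1): q=circ(s,p+u*d,27,68.5); i=q[:,1].argmin(); print('bottle bottom',d,q.min(0),q.max(0),q[i])
for d in (0,1,2): q=circ(s,p+u*d,29.5,62); i=q[:,1].argmin(); print('hole',d,q.min(0),q.max(0),q[i])
i=cv2.imread('pics/w5.png'); cv2.imwrite('pics/w5c.png',cv2.resize(i[185:265,250:390],(784,448),interpolation=cv2.INTER_CUBIC))
```

```text
bottle bottom 0 [280.31134448 204.13051825] [353.05054359 273.32578646] [316.40302504 204.13051825]
bottle bottom 1 [280.26498012 202.76219434] [353.09161676 272.12399588] [316.39996782 202.76219434]
hole 0 [277.91702441 198.94478253] [355.46677227 272.90465855] [316.39510659 198.94478253]
hole 1 [277.86903123 197.60072554] [355.50963097 271.73398143] [316.39211093 197.60072554]
hole 2 [277.82095043 196.25348646] [355.55256633 270.56059227] [316.38910895 196.25348646]
```

View pics/w5c.png

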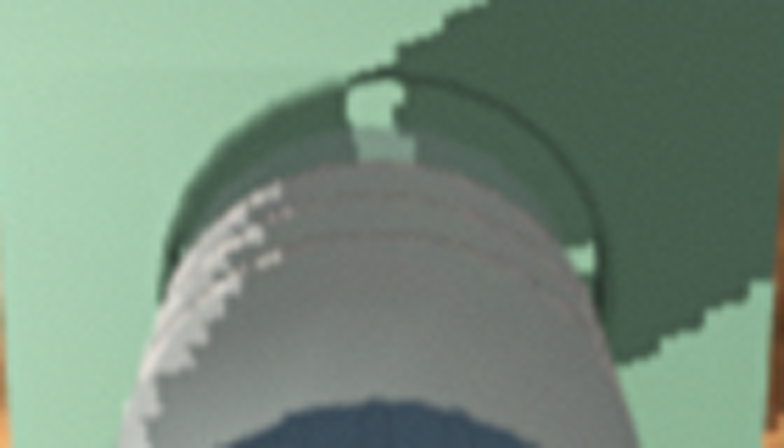

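Call:
{"method": "move_arm", "body": {
  "rows": [
    [[0.001,0,0,0,0,0],[0.001,0,0.003,0,0,0],[0.001,0,0.006,0,0,0],[0.001,0,0.008,0,0,0],[0.001,0,0.01,0,0,0],[0.001,0,0.01,0,0,0]]
  ]
}}

```text
time: 7.35
tool_pos: [432.2, 40.1, 157.5]
tcp_rot: [180.0, 0.0, -12.3]
ft_force: [-0.5, -0.3, -2.0]
finger_gap: 42.6
```

```bash
python3 plan.py did 0.001 0 0.010 0
python3 - <<'E'
from h import *
s=snap('wrist','w6.png'); q=sensors.sense(); print(q['tool_pos'],q['tcp_rot'],q['ft_force'],q['wrist_torque'])
i=cv2.imread('pics/w6.png'); cv2.imwrite('pics/w6c.png',cv2.resize(i[185:265,250:390],(784,448),interpolation=cv2.INTER_CUBIC))
E
```

```text
cmd now [432.49  40.1  157.99 -12.31]
[432.31325979  40.11821802 157.74571788] [ 1.79995940e+02  2.77821738e-02 -1.23095733e+01] [-0.3592471   0.34517604 -2.46482061] [-0.01359763  0.00073267 -0.04845204]
```

View pics/w6c.png

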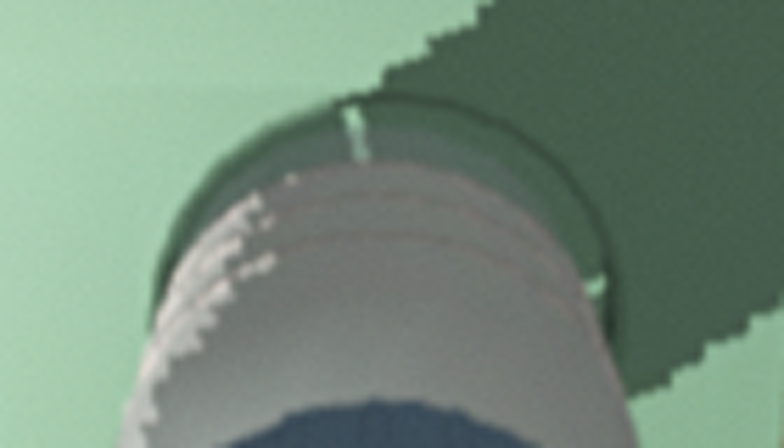

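Call:
{"method": "move_arm", "body": {
  "rows": [
    [[0.001,0,0,0,0,0],[0.001,0,0.006,0,0,0],[0.001,0,0.012,0,0,0],[0.001,0,0.018,0,0,0],[0.001,0,0.022,0,0,0],[0.001,0,0.022,0,0,0]]
  ]
}}

```text
time: 8.0
tool_pos: [432.8, 39.9, 134.9]
tcp_rot: [180.0, 0.1, -12.3]
ft_force: [0.3, 0.2, -2.1]
finger_gap: 43.4
```

```bash
python3 plan.py did 0.001 0 0.022 0
python3 - <<'E'
from h import *
s=snap('wrist','w7.png'); q=sensors.sense(); print(q['tool_pos'],q['tcp_rot'],q['ft_force'],q['wrist_torque'])
i=cv2.imread('pics/w7.png'); cv2.imwrite('pics/w7c.png',cv2.resize(i[185:265,250:390],(784,448),interpolation=cv2.INTER_CUBIC))
E
```

```text
cmd now [433.47  39.89 135.99 -12.31]
[433.09361947  39.90239848 135.4710598 ] [ 1.79990581e+02  5.72234381e-02 -1.23119535e+01] [-0.10198743  0.09070822 -1.89550093] [ 0.0521889  -0.01571543  0.00080223]
```

View pics/w7c.png

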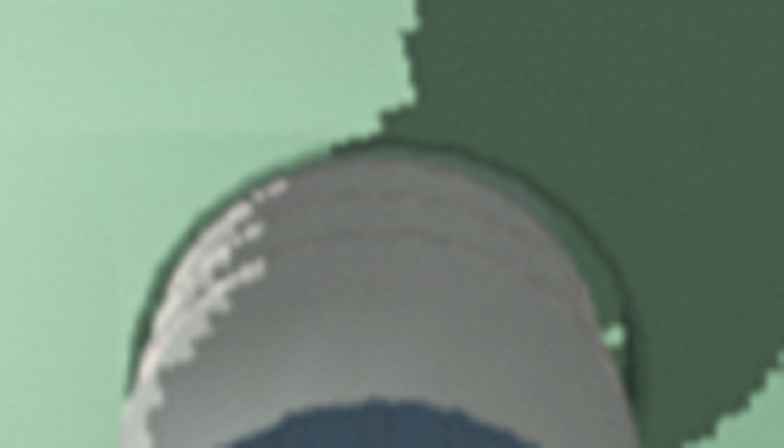

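Call:
{"method": "move_arm", "body": {
  "rows": [
    [[0,0,0.006,0,0,0],[0,0,0.012,0,0,0],[0,0,0.017,0,0,0],[0,0,0.02,0,0,0],[0,0,0.022,0,0,0],[0,0,0.0225,0,0,0]]
  ]
}}

```text
time: 8.65
tool_pos: [433.3, 39.9, 113.2]
tcp_rot: [180.0, 0.0, -12.3]
ft_force: [-0.6, 0.1, -1.8]
finger_gap: 42.8
```

```bash
python3 plan.py did 0 0 0.0225 0
python3 - <<'E'
from h import *
q=sensors.sense(); print(q['tool_pos'],q['tcp_rot'],q['ft_force'],q['wrist_torque'])
E
```

```text
cmd now [433.47  39.89 113.49 -12.31]
[433.3043944   39.89366751 113.18440983] [ 1.79996676e+02  2.59381456e-02 -1.23111754e+01] [-0.62928644  0.08914061 -1.75724275] [-0.00929131 -0.01372472 -0.0111882 ]
```

Call:
{"method": "move_arm", "body": {
  "rows": [
    [[0,0,0.0005,0,0,0],[0,0,0.001,0,0,0],[0,0,0.0015,0,0,0],[0,0,0.0015,0,0,0]]
  ]
}}

```text
time: 9.05
tool_pos: [434.0, 39.9, 112.8]
tcp_rot: [-180.0, -0.1, -12.3]
ft_force: [-1.8, -0.1, 5.2]
finger_gap: 43.1
```

The bottle is on the floor (force went from -2 N to +5 N). I let it go gently and rise.

Call:
{"method": "move_arm", "body": {
  "rows": [
    [[0,0,0,0,0,0],[0,0,0,0,0,0],[0,0,0,0,0,0],[0,0,0,0,0,0],[0,0,0,0,0,0],[0,0,0,0,0,0]]
  ],
  "grip": 0.75
}}

```text
time: 9.65
tool_pos: [433.4, 39.9, 111.9]
tcp_rot: [180.0, 0.0, -12.3]
ft_force: [-0.2, 0.7, -0.5]
finger_gap: 63.9
```

```bash
python3 plan.py did 0 0 0.0015 0
python3 - <<'E'
from h import *
s=snap('wrist','w8.png'); snap('scene','s8.png'); q=sensors.sense(); print(q['tool_pos'],q['ft_force'],q['finger_gap'])
E
```

```text
cmd now [433.47  39.89 111.99 -12.31]
[433.45102732  39.89321812 111.97799782] [-0.04373462 -0.2394291   0.4002567 ] 64.2971133708924
```

View pics/w8.png

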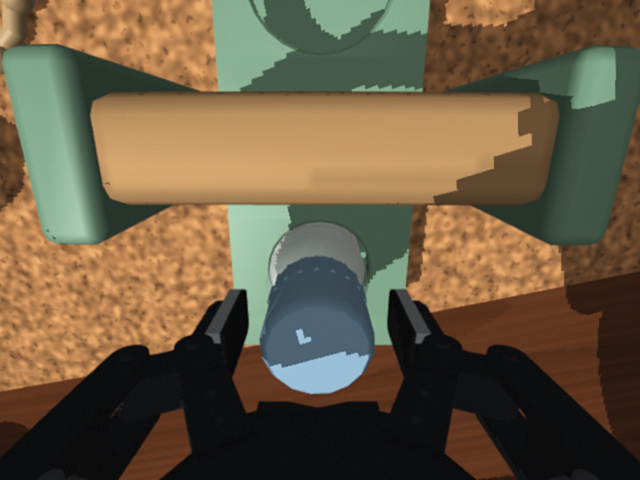

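The bottle stands in the well at (318,320) with the fingers clear of the cap. Now on to the dispenser.

```bash
python3 plan.py 462 328 290 -12.31
```

```text
shift [-0.0336 -0.2876 -0.178 ] rz -0.0 rows>= 6.797277426826767 0.00011641443538992384
```

Call:
{"method": "move_arm", "body": {
  "rows": [
    [[0,0,-0.02,0,0,0],[0,0,-0.06,0,0,0],[0,0,-0.105,0,0,0],[0,-0.01,-0.15,0,0,0],[-0.005,-0.04,-0.178,0,0,0],[-0.01,-0.085,-0.178,0,0,0],[-0.015,-0.13,-0.178,0,0,0],[-0.02,-0.175,-0.178,0,0,0],[-0.025,-0.22,-0.178,0,0,0],[-0.03,-0.26,-0.178,0,0,0],[-0.0336,-0.282,-0.178,0,0,0],[-0.0336,-0.2876,-0.178,0,0,0],[-0.0336,-0.2876,-0.178,0,0,0]]
  ],
  "grip": 1
}}

```text
time: 11.05
tool_pos: [461.8, 328.4, 289.6]
tcp_rot: [180.0, 0.0, -12.2]
ft_force: [0.1, -0.8, 0.6]
finger_gap: 85.2
```

```bash
python3 plan.py did -0.0336 -0.2876 -0.178 0
python3 - <<'E'
from h import *
s=snap('wrist','w9.png'); q=sensors.sense(); print(q['tool_pos'],q['ft_force'],q['finger_gap'])
t=snap('top','t9.png'); i=cv2.imread('pics/w9.png'); j=cv2.imread('pics/t9.png')
p=np.zeros((480,800,3),np.uint8); p[:,:480]=cv2.resize(i[80:240,240:400],(480,480),interpolation=cv2.INTER_CUBIC); p[:480,480:]=cv2.resize(j[175:305,325:412],(320,480),interpolation=cv2.INTER_CUBIC)
cv2.imwrite('pics/c9.png',p)
H=cv2.cvtColor(i,cv2.COLOR_BGR2HSV); print(proj(s,[521,315,132]))
E
```

```text
cmd now [461.96 328.04 289.99 -12.31]
[461.94292159 327.55600882 289.74424456] [ 0.12700363  0.55876311 -0.57897937] 85.08037181887408
[[317.10854171 150.84950127]]
```

View pics/c9.png

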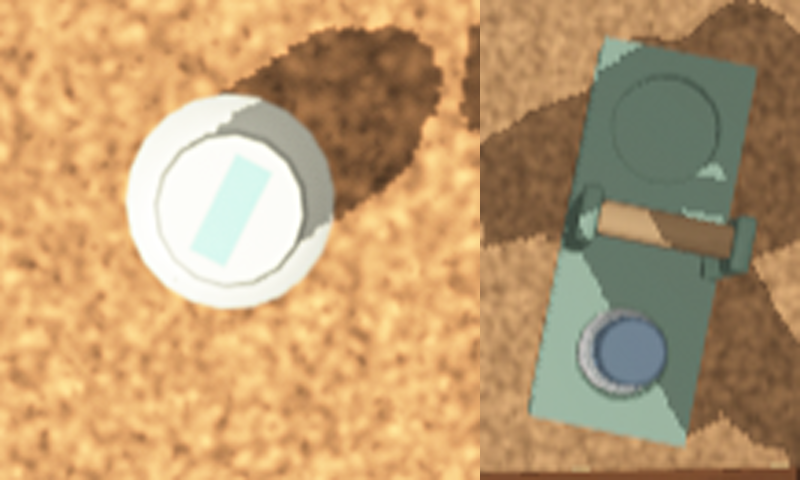

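The dispenser's cap is centred at wrist pixel (316,150), and the top view shows the bottle in the narrow well.

Run:
```python
from h import *
s=snap('wrist'); w=onz(s,(316.3,150),132); print(w)
p=sensors.sense()['tool_pos']; u=np.array([np.cos(np.radians(-12.3)),np.sin(np.radians(-12.3))]);v=np.array([u[1],-u[0]]); d=w[:2]-[461.96,328.04]; print('tool',d@u,d@v)
```

```text
[522.15476493 314.15922194 132.        ]
tool 61.77005619406317 0.7388387473795429
```

Call:
{"method": "move_arm", "body": {
  "rows": [
    [[0.03,0,0.02,0,0,0],[0.0618,-0.0002,0.045,0,0,0],[0.0618,-0.0002,0.075,0,0,0],[0.0618,-0.0002,0.105,0,0,0],[0.0618,-0.0002,0.135,0,0,0],[0.0618,-0.0002,0.155,0,0,0],[0.0618,-0.0002,0.17,0,0,0],[0.0618,-0.0002,0.178,0,0,0],[0.0618,-0.0002,0.178,0,0,0]]
  ]
}}

```text
time: 12.1
tool_pos: [522.1, 314.3, 111.3]
tcp_rot: [180.0, 0.1, -12.4]
ft_force: [-0.7, 0.0, 0.2]
finger_gap: 85.8
```

```bash
python3 plan.py did 0.0618 -0.0002 0.178 0
python3 - <<'E'
from h import *
s=snap('wrist','w10.png'); q=sensors.sense(); print(q['tool_pos'],q['ft_force'])
E
```

```text
cmd now [522.39 315.06 111.99 -12.31]
[522.65763037 314.82855923 112.49713877] [ 0.20572269 -0.49449278  0.0819631 ]
```

View pics/w10.png

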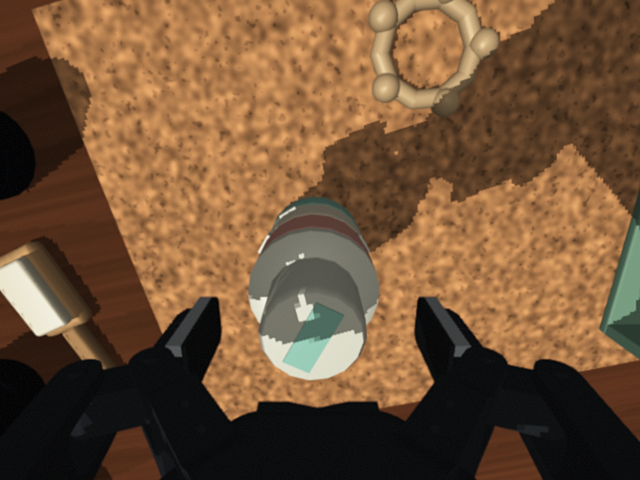

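The cap is centred at x≈314 and the finger midline is at 319, so I shift about 1.5 mm before closing.

Call:
{"method": "move_arm", "body": {
  "rows": [
    [[0,-0.0015,0,0,0,0],[0,-0.0015,0,0,0,0],[0,-0.0015,0,0,0,0],[0,-0.0015,0,0,0,0],[0,-0.0015,0,0,0,0],[0,-0.0015,0,0,0,0],[0,-0.0015,0,0,0,0],[0,-0.0015,0,0,0,0],[0,-0.0015,0,0,0,0],[0,-0.0015,0,0,0,0]]
  ],
  "grip": 0,
  "newtons": 40
}}

```text
time: 13.15
tool_pos: [523.4, 316.9, 113.3]
tcp_rot: [-179.9, -0.1, -12.3]
ft_force: [-0.7, -0.5, 5.8]
finger_gap: 42.4
```

```bash
python3 plan.py did 0 -0.0015 0 0; python3 plan.py 512 15 290 -12.31
python3 - <<'E'
from capoff import *
s=snap('wrist','w11.png'); q=sensors.sense(); print(q['tool_pos'],q['ft_force'],q['finger_gap'])
u=np.array([np.cos(np.radians(-12.3)),np.sin(np.radians(-12.3))]);p=q['tool_pos'][:2]
for d in (-4,-2,0,2,4):
    c=circ(s,p+u*d,22,132); print(d,c.min(0).round(1),c.max(0).round(1))
E
```

```text
cmd now [522.71 316.53 111.99 -12.31]
shift [ 0.0538  0.2969 -0.178 ] rz -0.0 rows>= 7.006263862691233 0.00011641443538992384
[523.42868387 316.88765174 113.36963818] [-0.70470521 -0.54600444  5.19117452] 42.51679476760097
-4 [262.5 291.2] [370.4 383.9]
-2 [262.2 286.5] [370.6 380. ]
0 [261.9 281.7] [370.9 376.2]
2 [261.7 277. ] [371.1 372.3]
4 [261.4 272.1] [371.4 368.4]
```

View pics/w11.png

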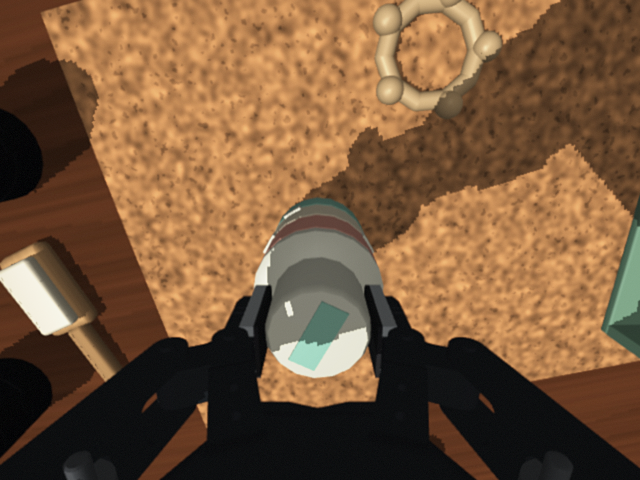

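```bash
python3 plan.py 520 19 335 -12.31
```

```text
shift [ 0.0608  0.2913 -0.223 ] rz -0.0 rows>= 7.436707476470997 0.00011641443538992384
```

Call:
{"method": "move_arm", "body": {
  "rows": [
    [[0,0,-0.005,0,0,0],[0,0,-0.02,0,0,0],[0,0,-0.05,0,0,0],[0,0,-0.085,0,0,0],[0,0,-0.12,0,0,0],[0,0,-0.155,0,0,0],[0.002,0.01,-0.19,0,0,0],[0.008,0.04,-0.215,0,0,0],[0.016,0.08,-0.223,0,0,0],[0.025,0.12,-0.223,0,0,0],[0.034,0.16,-0.223,0,0,0],[0.042,0.2,-0.223,0,0,0],[0.05,0.24,-0.223,0,0,0],[0.057,0.272,-0.223,0,0,0],[0.0608,0.288,-0.223,0,0,0],[0.0608,0.2913,-0.223,0,0,0],[0.0608,0.2913,-0.223,0,0,0],[0.0608,0.2913,-0.223,0,0,0]]
  ]
}}

```text
time: 15.0
tool_pos: [519.9, 19.8, 335.4]
tcp_rot: [-180.0, -0.0, -12.3]
ft_force: [0.9, -0.4, -2.0]
finger_gap: 42.5
```

```bash
python3 plan.py did 0.0608 0.2913 -0.223 0
python3 - <<'E'
from h import *
s=snap('wrist','w12.png'); q=sensors.sense(); print(q['tool_pos'],q['tcp_rot'],q['ft_force'],q['finger_gap'])
i=cv2.imread('pics/w12.png'); cv2.imwrite('pics/c12.png',cv2.resize(i[90:210,240:400],(800,600),interpolation=cv2.INTER_CUBIC))
E
```

```text
cmd now [520.    18.96 334.99 -12.31]
[519.94665144  19.95970173 335.29307798] [-1.79977110e+02 -7.36059202e-03 -1.22440402e+01] [-0.39260827 -0.69675171 -2.37222633] 42.75027294195065
```

View pics/w12.png

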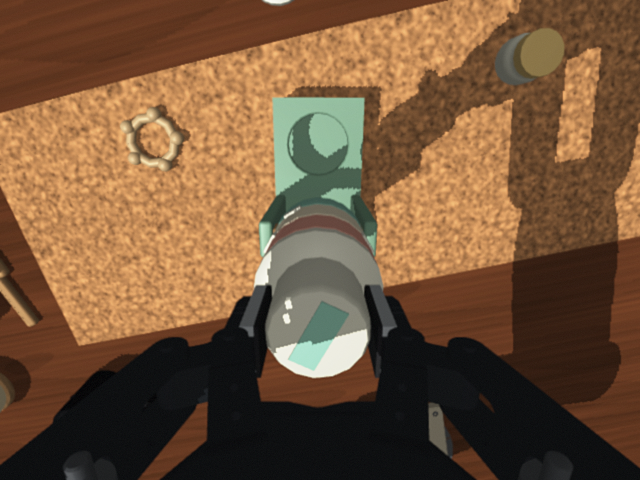

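View pics/c12.png

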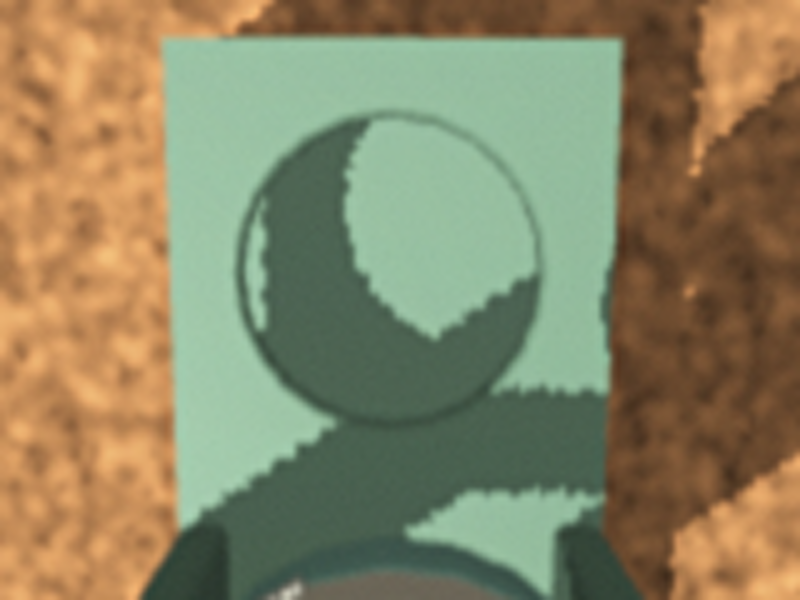

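Run:
```python
from capoff import *
s=snap('wrist'); q=sensors.sense(); p=q['tool_pos'];y=np.radians(-12.28)
w=onz(s,(318.1,143.7),62); c=circ(s,w,35.5,62); print(w,(c.min(0)+c.max(0))/2,c.max(0)-c.min(0),305/5,317/5)
u=np.array([np.cos(y),np.sin(y)]);v=np.array([u[1],-u[0]])
for P in (p[:2],np.array([520,18.96])): d=w[:2]-P; print('tool',d@u,d@v)
```

```text
[580.59275611   5.27286588  62.        ] [318.09574552 142.91262462] [60.2666703  62.27063366] 61.0 63.4
tool 62.36021212434952 1.4850048927788937
tool 62.117493622525686 0.4865387082362623
```

```bash
python3 plan.py 581 6.4 176 -12.31
```

```text
shift [ 0.0623 -0.0007  0.159 ] rz -0.0 rows>= 3.415113317739671 0.00011641443538992384
```

Call:
{"method": "move_arm", "body": {
  "rows": [
    [[0.015,0,0,0,0,0],[0.04,0,0.005,0,0,0],[0.058,-0.0005,0.02,0,0,0],[0.0623,-0.0007,0.05,0,0,0],[0.0623,-0.0007,0.085,0,0,0],[0.0623,-0.0007,0.12,0,0,0],[0.0623,-0.0007,0.145,0,0,0],[0.0623,-0.0007,0.157,0,0,0],[0.0623,-0.0007,0.159,0,0,0],[0.0623,-0.0007,0.159,0,0,0]]
  ]
}}

```text
time: 16.1
tool_pos: [581.5, 6.8, 177.0]
tcp_rot: [-180.0, -0.1, -12.3]
ft_force: [0.8, -0.4, -1.5]
finger_gap: 42.5
```

```bash
python3 plan.py did 0.0623 -0.0007 0.159 0
python3 - <<'E'
from h import *
s=snap('wrist','w13.png'); snap('scene','s13.png'); q=sensors.sense(); print(q['tool_pos'],q['tcp_rot'],q['ft_force'],q['finger_gap'])
i=cv2.imread('pics/w13.png'); j=cv2.imread('pics/s13.png'); p=np.zeros((600,800,3),np.uint8)
p[:,:400]=cv2.resize(i[170:320,265:365],(400,600),interpolation=cv2.INTER_CUBIC); p[:,400:]=cv2.resize(j[180:300,250:330],(400,600),interpolation=cv2.INTER_CUBIC); cv2.imwrite('pics/c13.png',p)
E
```

```text
cmd now [581.01   6.36 175.99 -12.31]
[582.25480357   6.48208062 178.17368878] [-179.97115803   -0.18283507  -12.29425423] [ 0.29883304 -0.34812834 -1.38138692] 42.99987433296346
```

View pics/w13.png

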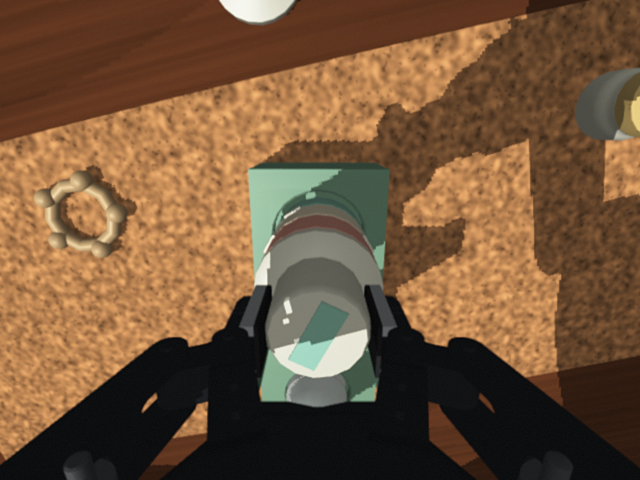

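View pics/c13.png

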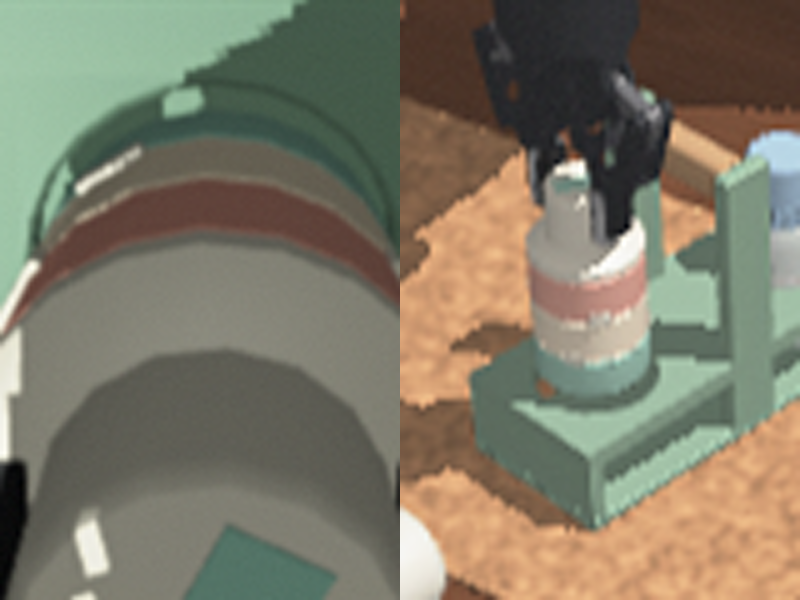

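Run:
```python
from capoff import *
s=snap('wrist'); q=sensors.sense(); p=q['tool_pos']; print(p)
u=np.array([np.cos(np.radians(-12.3)),np.sin(np.radians(-12.3))])
zb=p[2]-108.5
for d in (-2,0,2):
    for n,r_,z in (('bottom',33,zb),('hole',35.5,62)): c=circ(s,p[:2]+u*d,r_,z); print(d,n,c.min(0).round(1),c.max(0).round(1))
```

```text
[582.2507473    6.39804433 178.14518465]
-2 bottom [273.8 196.7] [360.  278.7]
-2 hole [271.8 191.6] [362.  277.6]
0 bottom [273.7 194. ] [360.1 276.4]
0 hole [271.7 188.9] [362.1 275.4]
2 bottom [273.6 191.3] [360.2 274.1]
2 hole [271.6 186.3] [362.1 273.1]
```

Call:
{"method": "move_arm", "body": {
  "rows": [
    [[0.0005,0,0.002,0,0,0],[0.0005,0,0.005,0,0,0],[0.0005,0,0.008,0,0,0],[0.0005,0,0.01,0,0,0],[0.0005,0,0.012,0,0,0],[0.0005,0,0.012,0,0,0],[0.0005,0,0.012,0,0,0]]
  ]
}}

```text
time: 16.95
tool_pos: [581.5, 6.3, 163.9]
tcp_rot: [-180.0, 0.0, -12.3]
ft_force: [0.6, -0.4, -1.4]
finger_gap: 42.5
```

```bash
python3 plan.py did 0.0005 0 0.012 0
python3 - <<'E'
from h import *
s=snap('wrist','w14.png'); snap('scene','s14.png'); q=sensors.sense(); print(q['tool_pos'],q['tcp_rot'],q['ft_force'],q['wrist_torque'])
i=cv2.imread('pics/w14.png'); j=cv2.imread('pics/s14.png'); p=np.zeros((600,800,3),np.uint8)
p[:,:400]=cv2.resize(i[170:320,265:365],(400,600),interpolation=cv2.INTER_CUBIC); p[:,400:]=cv2.resize(j[180:300,250:330],(400,600),interpolation=cv2.INTER_CUBIC); cv2.imwrite('pics/c14.png',p)
E
```

```text
cmd now [581.5    6.25 163.99 -12.31]
[581.59497491   6.25413835 164.13623185] [-1.79998393e+02 -1.32068695e-02 -1.23092989e+01] [-0.29041473  1.13395745 -1.03888788] [-0.000926   -0.04263446  0.04113849]
```

View pics/c14.png

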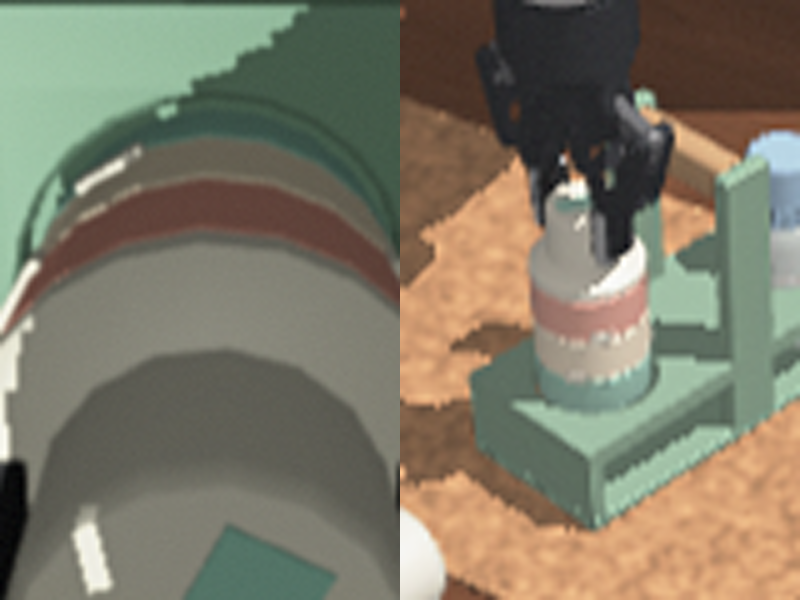

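It has entered the bore with no contact force. Continuing down.

Call:
{"method": "move_arm", "body": {
  "rows": [
    [[0,0,0.004,0,0,0],[0,0,0.009,0,0,0],[0,0,0.014,0,0,0],[0,0,0.018,0,0,0],[0,0,0.02,0,0,0],[0,0,0.02,0,0,0]]
  ]
}}

```text
time: 17.65
tool_pos: [581.2, 6.3, 143.4]
tcp_rot: [180.0, 0.1, -12.3]
ft_force: [0.3, 0.5, -1.4]
finger_gap: 42.8
```

Call:
{"method": "move_arm", "body": {
  "rows": [
    [[0,0,0.004,0,0,0],[0,0,0.009,0,0,0],[0,0,0.014,0,0,0],[0,0,0.018,0,0,0],[0,0,0.02,0,0,0],[0,0,0.021,0,0,0]]
  ]
}}

```text
time: 18.25
tool_pos: [581.3, 6.3, 122.6]
tcp_rot: [180.0, 0.0, -12.3]
ft_force: [0.2, 0.1, -1.4]
finger_gap: 42.6
```

Call:
{"method": "move_arm", "body": {
  "rows": [
    [[0,0,0.0005,0,0,0],[0,0,0.001,0,0,0],[0,0,0.0015,0,0,0],[0,0,0.002,0,0,0],[0,0,0.002,0,0,0]]
  ]
}}

```text
time: 18.75
tool_pos: [581.8, 6.2, 121.4]
tcp_rot: [-180.0, -0.0, -12.3]
ft_force: [-0.1, -0.8, 0.8]
finger_gap: 42.8
```

Call:
{"method": "move_arm", "body": {
  "rows": [
    [[0,0,0.0005,0,0,0],[0,0,0.001,0,0,0],[0,0,0.001,0,0,0],[0,0,0.001,0,0,0]]
  ]
}}

```text
time: 19.15
tool_pos: [582.2, 6.1, 121.4]
tcp_rot: [-180.0, -0.1, -12.3]
ft_force: [-2.3, -1.3, 7.5]
finger_gap: 42.5
```

On the floor (+7.5 N), so I release.

Call:
{"method": "move_arm", "body": {
  "rows": [
    [[0,0,0,0,0,0],[0,0,0,0,0,0],[0,0,0,0,0,0],[0,0,0,0,0,0],[0,0,0,0,0,0],[0,0,0,0,0,0]]
  ],
  "grip": 0.75
}}

```text
time: 19.75
tool_pos: [581.4, 6.3, 119.9]
tcp_rot: [180.0, 0.0, -12.3]
ft_force: [-0.4, -0.7, -0.5]
finger_gap: 64.1
```

```bash
python3 plan.py did 0 0 0.044 0
python3 - <<'E'
from h import *
s=snap('wrist','w15.png'); q=sensors.sense(); print(q['tool_pos'],q['ft_force'],q['finger_gap'])
E
python3 plan.py 505 23 320 77.5
```

```text
cmd now [581.5    6.25 119.99 -12.31]
[581.47887292   6.26030736 119.92941709] [-0.00764225 -0.92057581  0.28008678] 63.9970829001212
shift [-0.0783 -0.     -0.2   ] rz -89.81 rows>= 4.295872881795784 10.455296856810245
```

View pics/w15.png

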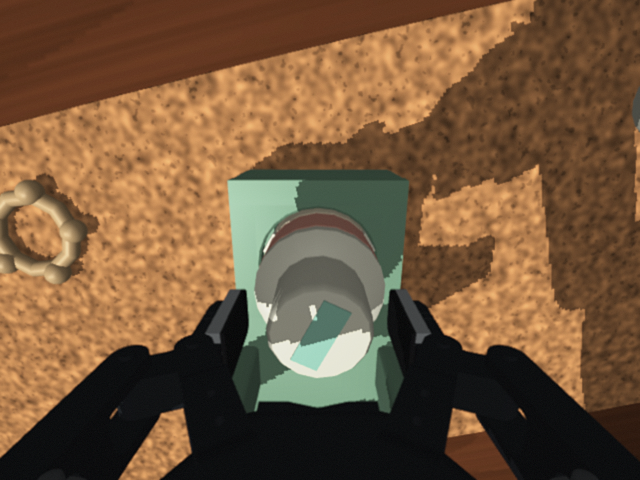

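The dispenser stands in the wide well with the fingers clear. I rise, turn 90°, and look at the handle.

```bash
python3 plan.py 495 -36 310 77.5
```

```text
shift [-0.0755  0.0597 -0.19  ] rz -89.81 rows>= 4.260105652304063 10.455296856810245
```

Call:
{"method": "move_arm", "body": {
  "rows": [
    [[0,0,-0.02,0,0,0],[0,0,-0.06,0,0,0],[0,0,-0.105,0,0,0],[0,0,-0.15,0,0,0],[0,0,-0.18,0,0,0],[0,0,-0.19,0,0,0]]
  ]
}}

```text
time: 20.4
tool_pos: [583.1, 6.2, 315.1]
tcp_rot: [-179.9, -0.4, -12.3]
ft_force: [-0.5, -0.2, -1.1]
finger_gap: 64.0
```

Call:
{"method": "move_arm", "body": {
  "rows": [
    [[-0.006,0.005,0,0,0,-7.5],[-0.012,0.01,0,0,0,-15],[-0.019,0.015,0,0,0,-22.5],[-0.025,0.02,0,0,0,-30],[-0.031,0.025,0,0,0,-37.5],[-0.038,0.03,0,0,0,-45],[-0.044,0.035,0,0,0,-52.5],[-0.05,0.04,0,0,0,-60],[-0.057,0.045,0,0,0,-67.5],[-0.063,0.05,0,0,0,-75],[-0.069,0.055,0,0,0,-82.5],[-0.0755,0.0597,0,0,0,-89.8],[-0.0755,0.0597,0,0,0,-89.8],[-0.0755,0.0597,0,0,0,-89.8]]
  ]
}}

```text
time: 21.8
tool_pos: [494.9, -35.9, 309.2]
tcp_rot: [-179.9, -0.0, 77.3]
ft_force: [1.6, -0.6, -0.6]
finger_gap: 64.2
```

```bash
python3 plan.py did -0.0755 0.0597 -0.19 -89.8
python3 - <<'E'
from h import *
s=snap('wrist','w16.png'); snap('scene','s16.png');t=snap('top','t16.png'); q=sensors.sense(); print(q['tool_pos'],q['tcp_rot'],q['ft_force'],q['finger_gap'])
print(proj(s,[507,23,188]))
E
```

```text
cmd now [495.01 -35.97 309.99  77.49]
[495.15360364 -35.78613125 309.60778393] [-1.79971424e+02 -3.85398719e-03  7.73666801e+01] [-0.21323516 -0.1518861   0.10192257] 63.84007863182561
[[315.29317944 152.72837188]]
```

View pics/w16.png

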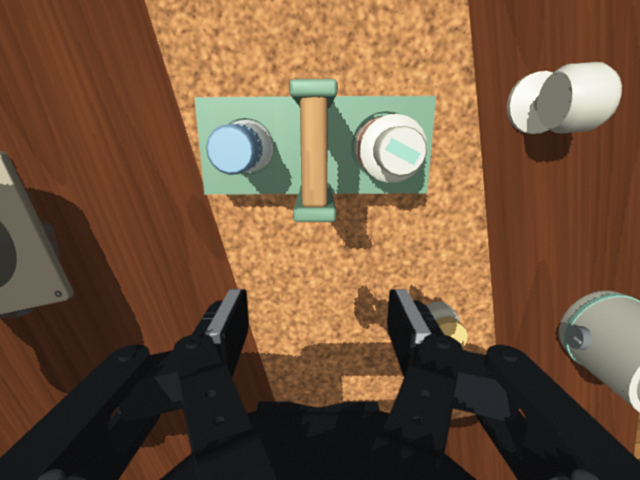

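View pics/s16.png

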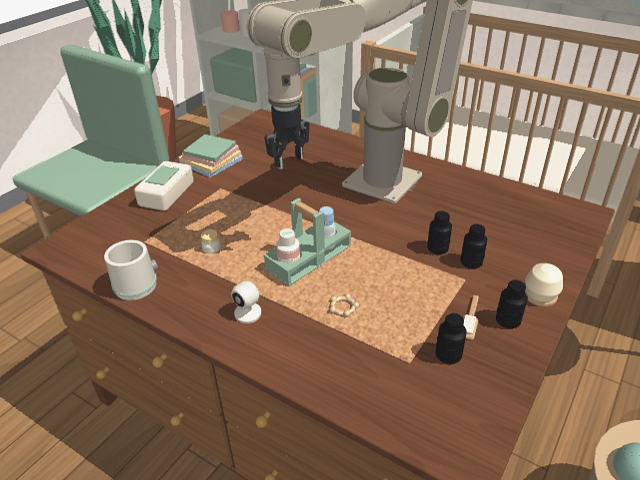

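The wrist view shows both items seated, the bar running vertically and centred at (314,152), and the bystanders where they were. I lower onto the handle.

```bash
python3 plan.py 505.8 23.2 164 77.49; python3 plan.py 505.8 23.2 250 77.49
```

```text
shift [ 0.0601 -0.0023  0.146 ] rz -0.0 rows>= 3.157956635275702 0.00011641443538888987
shift [ 0.0601 -0.0023  0.06  ] rz -0.0 rows>= 1.6990704842006503 0.00011641443538888987
```

Call:
{"method": "move_arm", "body": {
  "rows": [
    [[0.025,-0.001,0.015,0,0,0],[0.052,-0.002,0.04,0,0,0],[0.0601,-0.0023,0.065,0,0,0],[0.0601,-0.0023,0.085,0,0,0],[0.0601,-0.0023,0.105,0,0,0],[0.0601,-0.0023,0.125,0,0,0],[0.0601,-0.0023,0.138,0,0,0],[0.0601,-0.0023,0.146,0,0,0],[0.0601,-0.0023,0.146,0,0,0]]
  ]
}}

```text
time: 22.85
tool_pos: [505.2, 23.3, 163.0]
tcp_rot: [-179.9, 0.0, 77.5]
ft_force: [0.7, -0.5, -0.3]
finger_gap: 64.3
```

```bash
python3 plan.py did 0.0601 -0.0023 0.146 0
python3 - <<'E'
from h import *
s=snap('wrist','w17.png'); q=sensors.sense(); print(q['tool_pos'],q['tcp_rot'],q['ft_force'],q['finger_gap'])
E
```

```text
cmd now [505.78  23.2  163.99  77.49]
[505.802981    23.21412294 164.02000106] [-1.79980531e+02  2.58315606e-03  7.74683522e+01] [ 0.0114053  -0.16270421  0.61805755] 63.7218888068411
```

View pics/w17.png

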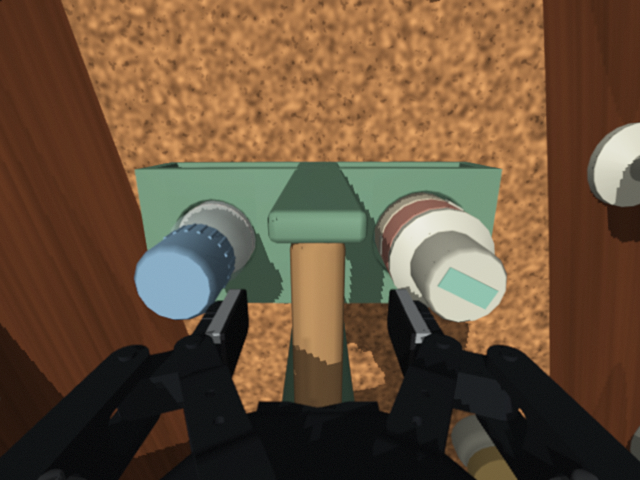

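Call:
{"method": "move_arm", "body": {
  "rows": [
    [[0,0,0,0,0,0],[0,0,0,0,0,0],[0,0,0,0,0,0],[0,0,0,0,0,0],[0,0,0,0,0,0],[0,0,0,0,0,0],[0,0,0,0,0,0],[0,0,0,0,0,0],[0,0,0,0,0,0],[0,0,0,0,0,0],[0,0,0,0,0,0]]
  ],
  "grip": 0,
  "newtons": 90
}}

```text
time: 24.0
tool_pos: [506.0, 23.3, 164.8]
tcp_rot: [180.0, -0.0, 77.5]
ft_force: [-2.8, 0.8, 6.1]
finger_gap: 18.4
```

Run:
```python
from h import *
s=snap('wrist','w18.png'); q=sensors.sense(); print(q['tool_pos'],q['tcp_rot'],q['ft_force'],q['wrist_torque'],q['finger_gap'])
```

```text
[506.02530639  23.25234903 164.78304834] [ 1.79956222e+02 -1.25006212e-02  7.74900151e+01] [-2.56559285  1.37020338  5.98061969] [ 0.10505884  0.41405156 -0.04919636] 18.566988154194117
```

View pics/w18.png

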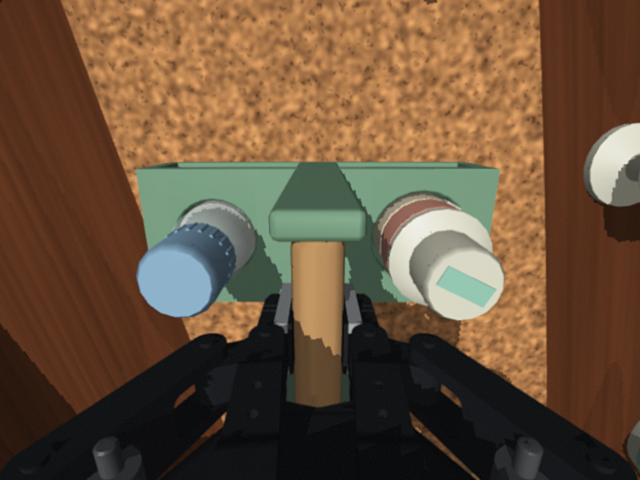

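The bar is gripped at (318,310) with the pads on both sides. I lift 100 mm smoothly.

Call:
{"method": "move_arm", "body": {
  "rows": [
    [[0,0,-0.001,0,0,0],[0,0,-0.003,0,0,0],[0,0,-0.006,0,0,0],[0,0,-0.01,0,0,0],[0,0,-0.015,0,0,0],[0,0,-0.021,0,0,0],[0,0,-0.028,0,0,0],[0,0,-0.035,0,0,0],[0,0,-0.042,0,0,0],[0,0,-0.05,0,0,0],[0,0,-0.058,0,0,0],[0,0,-0.066,0,0,0],[0,0,-0.074,0,0,0],[0,0,-0.081,0,0,0],[0,0,-0.087,0,0,0],[0,0,-0.092,0,0,0],[0,0,-0.096,0,0,0],[0,0,-0.099,0,0,0],[0,0,-0.1,0,0,0],[0,0,-0.1,0,0,0]]
  ]
}}

```text
time: 26.05
tool_pos: [505.8, 23.2, 264.0]
tcp_rot: [-180.0, 0.0, 77.5]
ft_force: [0.7, -0.7, -8.3]
finger_gap: 18.6
```

Call:
{"method": "move_arm", "body": {
  "rows": [
    [[0,0,0,0,0,0],[0,0,0,0,0,0],[0,0,0,0,0,0],[0,0,0,0,0,0],[0,0,0,0,0,0],[0,0,0,0,0,0],[0,0,0,0,0,0],[0,0,0,0,0,0]]
  ]
}}

```text
time: 26.85
tool_pos: [505.8, 23.2, 264.0]
tcp_rot: [180.0, -0.0, 77.5]
ft_force: [0.9, -0.0, -7.4]
finger_gap: 18.6
```

```bash
python3 plan.py did 0 0 -0.1 0
python3 - <<'E'
from h import *
s=snap('wrist','w19.png'); snap('scene','s19.png'); q=sensors.sense(); print(q['tool_pos'],q['tcp_rot'],q['ft_force'],q['wrist_torque'],q['finger_gap'],abs(q['qd']).max())
i=cv2.imread('pics/s19.png'); cv2.imwrite('pics/c19.png',cv2.resize(i[130:290,200:400],(750,600),interpolation=cv2.INTER_CUBIC))
E
```

```text
cmd now [505.78  23.2  263.99  77.49]
[505.78292764  23.22158868 264.01503795] [ 1.79998730e+02 -2.69016833e-03  7.74915365e+01] [-0.64933695 -0.11299273 -8.24124253] [-0.067193    0.0141948  -0.02192111] 18.62531750075236 0.11384554541893348
```

View pics/w19.png

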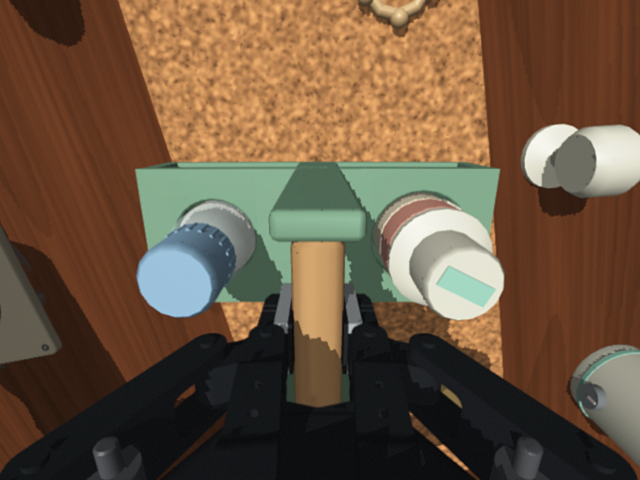

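View pics/c19.png

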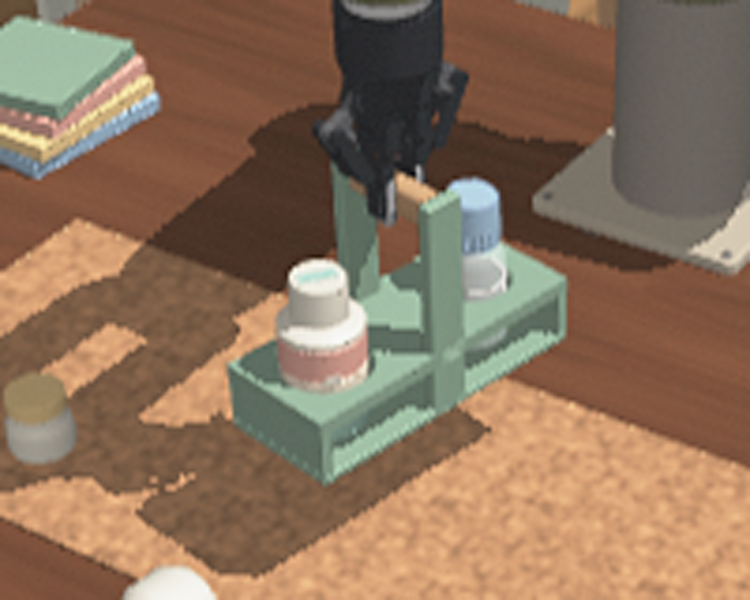

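The caddy hangs level and clear of the mat. In the wrist view it sits in the same place as before the lift: bottle cap at (177,275), dispenser cap at (457,275). The load reads about 8 N and the arm is still, so I hand in.

```bash
python3 -c "
from bench import hand_in; print(hand_in())"
```

```text
the job is handed in; nothing more can be done
None
```

The bottle is in the narrow well and the dispenser in the wide well. Both were lowered to the caddy's floor and only then let go. I gripped the handle at 90 N, lifted the caddy 100 mm straight up and handed in while holding it there. It took about 27 s.

**Last checks:**
- **Arm and load:** the arm was still, and the load read about 8 N, matching the filled caddy.
- **Caddy:** it looked the same in the wrist view before and after the lift, so it did not tilt in the grip. The scene picture shows it level and clear of the mat.
- **Bystanders:** the cream jar, monitor and teether look unmoved by eye. The brush was not in the final views I checked, but it looked unmoved just before I took the handle.

**What disagreed or went unmeasured:**
- **Camera and arm positions:** the top and wrist cameras disagreed by about 1–2 mm, and the wrist view sat about 1 mm sideways from where the gripper really was. I corrected for both. The arm's position readings also wandered by about 1 mm.
- **Centring in the wells:** I did not measure it again after the lift. Both went in with no side force, and the bores are only 5 mm wider than the items.

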